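# Make up the assembly kit and the gauging kit for the valve cart

## Robot

A 6-joint arm with a two-finger parallel gripper is mounted at the origin on a cart in front of the work surface, level with it; the furniture and walls round the work are solid. World frame = base frame: x ahead of the robot, y to its left, z up, the work surface at z = 0. Lengths are in mm, angles in degrees, forces in N, time in s.
With the tool pointing down it reaches from about 400 to 825 mm from the base axis. Payload 7 kg.
Tool frame: the origin (TCP) lies at the very end of the fingers, on their centre line; the grasp point (between the pads) lies 19 mm behind it; z points along the fingers, y is the direction in which the jaws open and shut (so a half turn about z gives the same grasp; the last joint's range is limited). The gripper opens to 88 mm and grips with 3 to 60 N. Pads are 19 mm wide; open, the fingers measure 130 mm over their backs; the gripper's body (78 mm by 193 mm) begins 47 mm behind the grasp point.
Start: joints at [89.788, 20.546, 0.682, 0, -70.136, -16.507], TCP at [194.191, 646.44, 194.461] pointing down, gripper open.
Joint ranges: [-176.03, 176.03], [-82.01, 121.73], [-58.28, 71.71], [-173.87, 95.51], [-174.79, -0.11], [-173.66, 173.66]. Speed limits (degrees/s): [136.94, 136.94, 172.46, 180, 180, 180].

## Interface

Orientations are given as [roll, pitch, yaw] about the fixed x, y, z axes, in that order (R = Rz(yaw) Ry(pitch) Rx(roll)).
In Python, from rig import robot, optics gives the robot as it stands. The module is installed in compiled form; this text tells all that it offers.
- The arm moves only by the shell command python3 -m crank 'ROWS' [FORCE]. ROWS is JSON, one flat list of numbers, 7 for each row, row after row: the shift along the tool's x, y, z in mm, then the turn, a rotation vector about the tool's x, y, z in degrees, then the gripper's target within -1 to 1 (shut at 1, half-way at 0, fully open at -1). A call has 1 to 5 rows; each row is the pose to reach, as a shift and turn from the pose commanded when the call began, along the tool's axes at that moment; what a row does not reach only later rows make up. A row lasts 1/10 s, in which the tool goes at most 50 mm and 8.59 degrees, less where a joint would pass 70% of its speed; a pose out of reach is approached as far as the arm can. A call with a gripper value outside its range is refused whole. The fingers move at their own pace and stop on an object; FORCE is the grip in N (left out, the last holds). Time passes only in rows, so rows that repeat a pose let the fingers close. It gives the time, the measured TCP pose, the force and the opening at its end, in the units of the state.
- robot.observe(): the state, without advancing time (a new reading comes with each control period).
- optics.capture(name): name is "scene" or "top" or "wrist"; returns a dict with "pixels" (400x640x3 uint8, red, green, blue), "camera_matrix" (3x3 intrinsics, pixels), "R" (3x3) and "t" (3): a world point X has camera coordinates R X + t. Camera axes: x right, y down, z forward; pixel columns grow to the right and rows downward; lengths in mm; the calibration is good to about 2 mm. A picture is of the moment at which its call begins. There is no depth.
- robot.hand_in(): hands the job in, once; it reports no verdict.
The state is a dict: "time": time; "qpos": joint angles; "dq": joint speeds; "effort": joint torques, N m; "tcp_pos": TCP position; "ee_rot": TCP orientation; "contact_force": force on the tool from outside, world axes, zero at the start; "moment": the same for the moment, N m; "finger_gap": finger opening in mm.
Only numpy, scipy, OpenCV 4.12 (cv2) and the standard library are available. Lean on these libraries where they do the work, as an engineer would, in place of code of your own. Each camera call takes 0.05 s, during which the arm holds its last target.

## Task

Make up the two kits from the loose stock on the plywood top nearest the robot: on the green board lay the yellow-lidded grease tub in the round pocket and the hex bolt in the small oblong pocket; on the white board lay the closed blue pin case in the large oblong pocket and stand the oil bottle upright in the round pocket. Each thing must lie fully down on the floor of its pocket, right way up, and the loose orange ring among the stock is not wanted: leave it where it lies.

Things in the scene. Friction and masses are not known exactly. Their poses are not given: they have to be found in the camera images.
- tub_mid (a point): Grease tub: grey round tub with a yellow screw lid, 42 mm high, body 62 mm and lid (top 14 mm) 66 mm in diameter, about 0.19 kg, standing on the worktop. The point is its centre, 21 mm above its underside; z up.
- bolt_mid (a point): Hex-head bolt, plain steel, lying on its side: 35 mm long along its own y, head up to 15 mm wide in x and 13 mm high, the shank thinner. About 25 g. For contact it is a solid that tapers from the head to the thinner shank end. The point is its centre, 6.5 mm above the worktop; it may lie tilted a few degrees or rolled.
- case_mid (a point): Blue pin case, flat closed box 52 mm (own x) x 79 mm (own y) x 25 mm high, about 0.14 kg, its lid fixed shut. The point is its centre, 12.5 mm above its underside; z up. Grip it across its 52 mm width.
- oiler_mid (a point): White plastic oil bottle with a red nozzle, standing: 126 mm high in all, round body 37 mm in diameter and 84 mm high below the nozzle, about 0.08 kg. The point is on its axis, at half the height of the body, 42 mm above its underside; z up.
- ring_mid (a point): Orange ring plate, 70 mm across, 12 mm thick, lying loose among the stock. Not part of any kit; to be left alone. The point is its centre, 6 mm above the worktop.
- round_pocket_green (a point): Green kit board, its round pocket (84 mm diameter, 4 mm deep), for the grease tub. The board is fixed, 105 x 166 x 10 mm (166 mm side across in front of the robot), and its pockets have dark floors 4 mm below its top face. The point is the centre of the pocket's floor, 6 mm above the worktop; z up, x along the board's short side, y along its long side.
- slot_pocket_green (a point): Green kit board, its small oblong pocket (37 mm in x, 53 mm in y, 4 mm deep), for the bolt laid along y. The point is the centre of the pocket's floor, 6 mm above the worktop; axes as the board's (x short side, y long side).
- box_pocket_white (a point): White kit board, its large oblong pocket (68 mm in x, 95 mm in y, 4 mm deep), for the pin case, long side along y. The board is fixed, 105 x 166 x 10 mm (166 mm side across in front of the robot), and its pockets have dark floors 4 mm below its top face. The point is the centre of the pocket's floor, 6 mm above the worktop; axes as the board's (x short side, y long side).
- round_pocket_white (a point): White kit board, its round pocket (55 mm diameter, 4 mm deep), for the oil bottle. The point is the centre of the pocket's floor, 6 mm above the worktop; z up.

How it is judged:
By the outcome, as a careful person would: the job done as asked, in the order asked, and still so for the second after the job is handed in, with the robot touching nothing.
It also fails if it takes over 109 s, if anything falls off the work surface, if the arm or the gripper's body presses on something with over 40 N, if the wrist force passes 120 N, or if a joint passes its speed limit or range.

## Working session

There is one attempt and no reset: what is moved stays moved. The work goes in short steps, Python scripts to look and compute and a shell command to move; the robot and the scene stay as the last step left them, time stands still between calls to the robot, and variables do not carry over. Pictures are saved under pics/ and viewed, and the job is handed in when it is done.

```bash
mkdir -p pics; python3 - <<'E'
from rig import robot, optics
import cv2,numpy as np
for n in ["scene","top","wrist"]:
    c=optics.capture(n); cv2.imwrite(f"pics/{n}0.png",c["pixels"][:,:,::-1])
    R=np.array(c["R"]);t=np.array(c["t"]);print(n,np.round(c["camera_matrix"],1).tolist(),np.round(-R.T@t),np.round(R,2).tolist())
print(robot.observe())
E
```

```text
scene [[438.5, 0.0, 319.5], [0.0, 438.5, 206.9], [0.0, 0.0, 1.0]] [-180. -601.  479.] [[0.44, -0.9, -0.01], [-0.43, -0.2, -0.88], [0.79, 0.4, -0.47]]
top [[437.8, 0.0, 314.2], [0.0, 437.8, 201.8], [0.0, 0.0, 1.0]] [ 323. -250.  895.] [[-0.08, -1.0, -0.0], [-0.97, 0.08, -0.22], [0.22, -0.02, -0.97]]
wrist [[305.6, 0.0, 319.9], [0.0, 305.6, 200.8], [0.0, 0.0, 1.0]] [261. 626. 384.] [[-0.29, -0.96, 0.0], [-0.92, 0.28, 0.26], [-0.25, 0.07, -0.97]]
{'time': 0.15, 'qpos': array([ 8.97877126e+01,  2.05829295e+01,  6.47692521e-01, -1.30571987e-02,
       -7.01371258e+01, -1.65047951e+01]), 'dq': array([ 0.07343621, -0.07617287,  0.06328112,  0.04072487,  0.00875368,
       -0.04039718]), 'effort': array([-1.00205903e-03, -5.83274996e+01,  2.93291974e+01,  7.00124547e+00,
        8.76948674e-03, -1.12869270e-04]), 'tcp_pos': array([194.10718922, 646.07294637, 193.74668172]), 'ee_rot': array([ 1.79927131e+02, -8.78906246e-03, -1.67215212e+01]), 'contact_force': array([ 0.04129125, -0.39002563,  0.25263053]), 'moment': array([-0.01171183,  0.04498079, -0.02280752]), 'finger_gap': 87.36574642482744}
```

View pics/scene0.png

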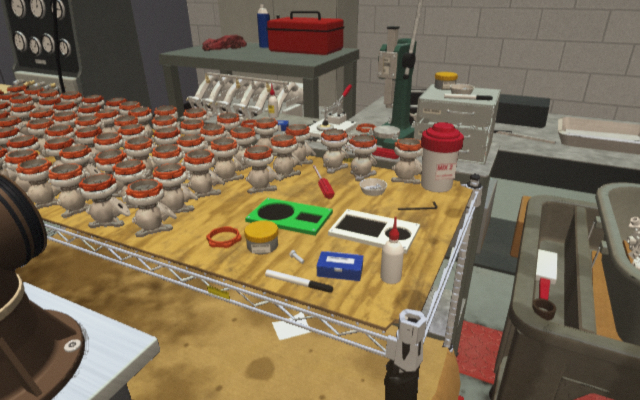

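View pics/top0.png

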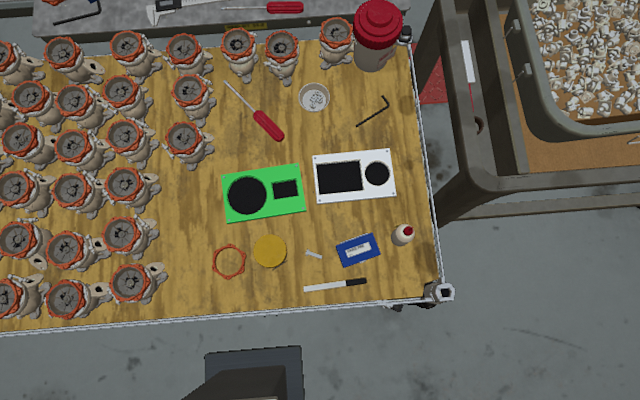

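View pics/wrist0.png

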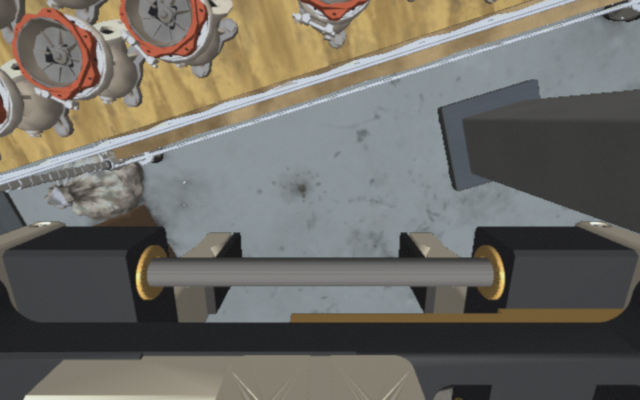

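```bash
cat > h.py <<'E'
import cv2,numpy as np
from rig import robot,optics
def ray(c,u,v,z):
    R=np.array(c["R"]);t=np.array(c["t"]);K=np.array(c["camera_matrix"])
    o=-R.T@t;d=R.T@np.linalg.solve(K,[u,v,1.]);return o+d*(z-o[2])/d[2]
def proj(c,X):
    p=np.array(c["camera_matrix"])@(np.array(c["R"])@np.array(X,float)+np.array(c["t"]));return p[:2]/p[2]
def hsv(c): return cv2.cvtColor(np.ascontiguousarray(c["pixels"]),cv2.COLOR_RGB2HSV)
def blobs(m,amin=20,roi=None):
    m=m.astype(np.uint8)
    if roi is not None:
        k=np.zeros_like(m);k[roi[1]:roi[3],roi[0]:roi[2]]=1;m=m*k
    cs,_=cv2.findContours(m,cv2.RETR_EXTERNAL,cv2.CHAIN_APPROX_NONE)
    return sorted([x for x in cs if cv2.contourArea(x)>=amin],key=cv2.contourArea,reverse=True)
def world(c,cnt,z): return np.array([ray(c,u,v,z) for u,v in cnt.reshape(-1,2)])
def rect(c,cnt,z):
    w=world(c,cnt,z)[:,:2].astype(np.float32);r=cv2.minAreaRect(w)
    return np.round(r[0],1).tolist(),np.round(r[1],1).tolist(),round(r[2],1)
E
python3 - <<'E'
from h import *
c=optics.capture("top");h=hsv(c);H,S,V=h[...,0],h[...,1],h[...,2]
roi=(200,135,425,300)
def show(n,m,z,r=roi,k=2,a=20):
    for b in blobs(m,a,r)[:k]: print(n,cv2.boundingRect(b),cv2.contourArea(b),rect(c,b,z))
show("tub",(H>18)&(H<30)&(S>190)&(V>120),42,(240,225,300,280))
show("green",(H>50)&(H<75)&(S>120),10)
show("dark",(V<50),10,(220,145,400,220),4)
show("white",(V>150)&(S<50),10,(300,140,405,210))
show("blue",(H>100)&(H<125)&(S>100),25)
show("bolt",(S<75)&(V>90),7,(298,240,328,265))
show("red",((H<6)|(H>172))&(S>150),100,(385,215,425,250))
show("oilw",(S<70)&(V>120),84,(385,215,420,250))
show("ring",(H<14)&(S>150),12,(205,235,250,285))
cv2.imwrite("pics/crop.png",cv2.resize(c["pixels"][140:300,200:430,::-1],None,fx=3.4,fy=3.4,interpolation=cv2.INTER_CUBIC))
E
```

```text
tub (254, 235, 32, 32) 741.0 ([427.2, -169.5], [60.5, 60.7], 86.3)
green (221, 163, 85, 61) 3808.0 ([553.2, -159.4], [106.3, 165.8], 4.8)
dark (317, 161, 46, 33) 1167.0 ([573.7, -321.0], [63.9, 90.5], 1.1)
dark (228, 177, 38, 37) 1032.0 ([550.5, -125.4], [77.3, 77.1], 85.4)
dark (365, 162, 24, 23) 382.5 ([575.3, -400.8], [48.0, 47.8], 38.5)
dark (273, 180, 24, 19) 307.5 ([556.6, -204.9], [33.0, 47.7], 4.5)
white (312, 148, 85, 56) 3710.0 ([575.5, -351.1], [105.5, 167.0], 1.3)
blue (336, 233, 44, 35) 860.5 ([417.1, -342.6], [46.3, 78.5], 15.2)
bolt (305, 249, 17, 10) 56.0 ([418.2, -254.4], [34.3, 12.7], 72.5)
red (403, 227, 10, 8) 47.5 ([436.3, -429.5], [16.9, 13.0], 85.4)
oilw (396, 224, 19, 18) 158.0 ([435.3, -427.8], [34.0, 32.1], 85.4)
ring (212, 244, 34, 36) 842.5 ([415.6, -83.5], [64.9, 70.1], 83.2)
```

View pics/crop.png

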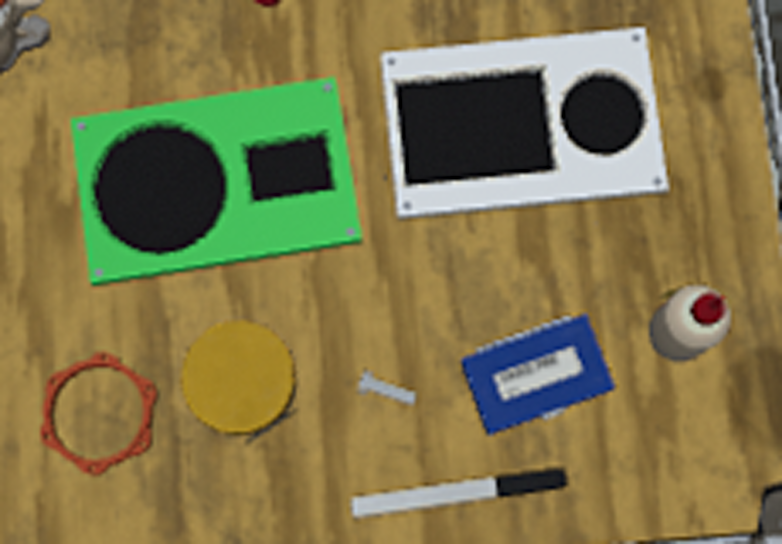

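```bash
cat > go.py <<'E'
import sys,numpy as np
from scipy.spatial.transform import Rotation as Q
from rig import robot
s=robot.observe()
x,y,z,yaw=map(float,sys.argv[1:5])
R=Q.from_euler('xyz',s['ee_rot'],degrees=True);T=Q.from_euler('xyz',[180,0,yaw],degrees=True)
print("at",np.round(s['tcp_pos'],1),np.round(s['ee_rot'],1),"t",round(s['time'],2),"F",np.round(s['contact_force'],1),"gap",round(s['finger_gap'],1),"q",np.round(s['qpos'],0))
d=R.inv().apply(np.array([x,y,z])-s['tcp_pos']);print("shift",np.round(d,1),"len",round(np.linalg.norm(d)),"turn",np.round((R.inv()*T).as_rotvec(degrees=True),1))
E
python3 go.py 500 280 260 -55
```

```text
at [194.1 646.2 193.9] [179.9  -0.  -16.7] t 0.2 F [0.1 0.8 0.5] gap 87.9 q [ 90.  21.   1.  -0. -70. -17.]
shift [398.3 262.7 -65.8] len 482 turn [ 0.1 -0.  38.3]
```

```bash
python3 -m crank '[20,13,-30,0,0,3, -1, 60,40,-50,0,0,7,-1, 100,66,-65,0,0,11,-1, 140,92,-65,0,0,15,-1, 180,119,-65,0,0,19,-1]'; python3 go.py 500 280 260 -55
```

```text
time: 0.7
tcp_pos: [333.3, 479.3, 260.2]
ee_rot: [-179.9, 0.0, -35.9]
contact_force: [1.0, -0.7, 0.2]
finger_gap: 87.7
at [333.3 479.3 260.2] [-179.9    0.   -35.9] t 0.7 F [ 1.  -0.7  0.2] gap 87.7 q [ 74.  10.  -5.   0. -75. -20.]
shift [251.9  63.9  -0. ] len 260 turn [-0.1  0.  19.1]
```

```bash
python3 -m crank '[45,12,0,0,0,4,-1, 92,24,0,0,0,8,-1, 140,36,0,0,0,12,-1, 188,48,0,0,0,16,-1, 236,60,0,0,0,19,-1]'; python3 go.py 420 -170 200 -90
```

```text
time: 1.2
tcp_pos: [489.8, 292.5, 259.7]
ee_rot: [-180.0, 0.0, -54.9]
contact_force: [1.3, 1.0, -0.7]
finger_gap: 87.8
at [489.8 292.5 259.7] [-180.     0.   -54.9] t 1.2 F [ 1.3  1.  -0.7] gap 87.8 q [ 50.   9.  -7.  -0. -74. -15.]
shift [338.  323.3  59.5] len 471 turn [-0.   0.  35.1]
```

```bash
python3 -m crank '[34,32,0,0,0,4,-1, 68,64,0,0,0,8,-1, 102,97,0,0,0,12,-1, 136,130,0,0,0,16,-1, 170,162,0,0,0,20,-1]'; python3 go.py 420 -170 200 -90
```

```text
time: 1.7
tcp_pos: [454.1, 60.0, 259.6]
ee_rot: [-180.0, 0.0, -74.9]
contact_force: [0.8, -0.5, 0.2]
finger_gap: 87.7
at [454.1  60.  259.6] [-180.     0.   -74.9] t 1.7 F [ 0.8 -0.5  0.2] gap 87.7 q [ 32.  -3. -19.  -0. -74. -17.]
shift [213.2  93.   59.5] len 240 turn [-0.   0.  15.1]
```

```bash
python3 -m crank '[43,18,0,0,0,3,-1, 86,37,10,0,0,6,-1, 128,56,25,0,0,9,-1, 170,75,40,0,0,12,-1, 213,93,60,0,0,15,-1]'; python3 - <<'E'
from h import *
for n in ("wrist",):
    c=optics.capture(n);cv2.imwrite(f"pics/{n}1.png",c["pixels"][:,:,::-1])
E
python3 go.py 427 -170 100 -90
```

```text
time: 2.2
tcp_pos: [421.1, -169.2, 200.1]
ee_rot: [-179.9, -0.0, -89.8]
contact_force: [2.2, 0.0, 0.1]
finger_gap: 87.6
at [ 417.7 -173.4  196.2] [179.8   0.  -90.2] t 2.25 F [-1.3 -4.1 -3. ] gap 87.6 q [  3.  -1. -26.  -0. -66.  -3.]
shift [-3.4 -9.7 96.1] len 97 turn [ 0.2  0.  -0.2]
```

View pics/wrist1.png

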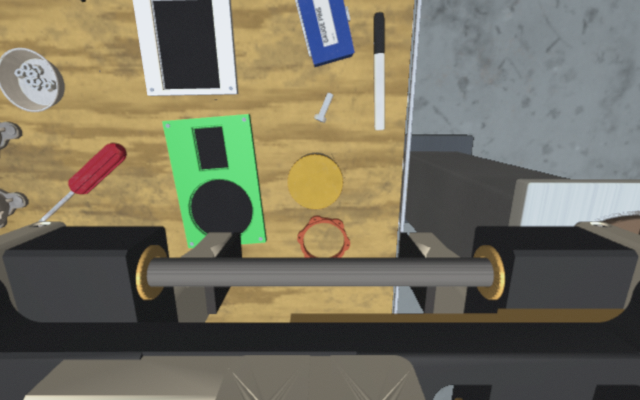

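```bash
python3 -m crank '[0,0,0,0,0,0,-1,0,0,0,0,0,0,-1]'>/dev/null;python3 - <<'E'
from h import *
c=optics.capture("wrist");h=hsv(c);H,S,V=h[...,0],h[...,1],h[...,2]
def show(n,m,z,r,k=1,a=20):
    for b in blobs(m,a,r)[:k]: print(n,cv2.boundingRect(b),cv2.contourArea(b),rect(c,b,z))
show("tub",(H>18)&(H<30)&(S>190)&(V>120),42,(270,140,360,218))
show("green",(H>50)&(H<75)&(S>120),10,(150,100,280,250))
show("dark",(V<50),10,(170,120,260,234),2)
show("darkW",(V<50),10,(145,0,230,95),2)
show("blue",(H>100)&(H<125)&(S>100),25,(280,0,370,75))
show("bolt",(S<75)&(V>90),7,(312,90,340,128))
show("ring",(H<14)&(S>150),12,(285,210,360,245))
E
python3 go.py 427 -170 100 -90
```

```text
green (163, 114, 102, 133) 7065.5 ([552.6, -157.7], [104.6, 164.0], 4.7)
dark (192, 180, 59, 54) 2461.0 ([549.2, -127.2], [70.8, 75.3], 85.3)
dark (196, 127, 30, 40) 898.0 ([555.8, -203.8], [30.8, 46.8], 4.8)
darkW (154, 0, 64, 86) 4536.5 ([572.7, -318.8], [61.6, 88.2], 1.0)
blue (298, 0, 56, 65) 1741.5 ([414.6, -332.6], [45.6, 65.0], 15.1)
bolt (314, 91, 19, 31) 210.0 ([416.1, -252.6], [34.6, 14.5], 64.4)
ring (298, 215, 51, 30) 243.0 ([416.9, -96.5], [66.5, 40.5], 0.2)
at [ 421.8 -167.2  200.2] [-180.    -0.   -89.7] t 2.5 F [0.2 0.2 0.3] gap 87.5 q [  3.  -1. -25.   0. -66.  -3.]
shift [  2.9  -5.1 100.2] len 100 turn [-0.  -0.   0.3]
```

```bash
python3 - <<'E'
from h import *
c=optics.capture("wrist");h=hsv(c);H,S,V=h[...,0],h[...,1],h[...,2]
print(h[180,315]); 
m=(abs(H.astype(int)-int(H[180,315]))<5)&(S>175)&(V>100)
for b in blobs(m,200,(280,145,350,215))[:2]: print(cv2.boundingRect(b),rect(c,b,42))
E
```

```text
[ 22 157 195]
```

```bash
python3 - <<'E'
from h import *
c=optics.capture("wrist");h=hsv(c);H,S,V=h[...,0],h[...,1],h[...,2]
print(h[100:180:10,270])
m=(S>145)&(V>150)&(H<30)
for b in blobs(m,200,(280,145,350,215))[:2]: print(cv2.boundingRect(b),rect(c,b,42))
E
```

```text
[[ 20 117 165]
 [ 21 114 193]
 [ 21 114 186]
 [ 21 115 168]
 [ 20 116 180]
 [ 21 114 195]
 [ 20 116 181]
 [ 20 112 168]]
(288, 152, 56, 55) ([427.1, -168.0], [63.3, 64.0], 3.9)
```

```bash
python3 -m crank '[2,-5,30,0,0,0.3,-1, 2,-5,75,0,0,0.3,-1, 2,-5,115,0,0,0.3,-1, 2,-5,140,0,0,0.3,-1, 2,-5,150,0,0,0.3,-1]' 30;python3 -m crank '[0,0,12,0,0,0,-1, 0,0,24,0,0,0,-1,0,0,32,0,0,0,-1,0,0,36,0,0,0,-1,0,0,36,0,0,0,-1]'; python3 go.py 427 -169 14 -90
```

```text
time: 3.1
tcp_pos: [425.4, -168.3, 47.9]
ee_rot: [179.8, 0.0, -89.9]
contact_force: [0.1, -0.1, 0.5]
finger_gap: 87.8
time: 3.6
tcp_pos: [426.7, -169.2, 13.9]
ee_rot: [-180.0, -0.0, -90.0]
contact_force: [-0.1, -0.4, -0.8]
finger_gap: 87.6
at [ 426.7 -169.2   13.9] [-180.   -0.  -90.] t 3.6 F [-0.1 -0.4 -0.8] gap 87.6 q [  3.  12. -39.   0. -39.  -3.]
shift [-0.2 -0.3 -0.1] len 0 turn [-0. -0.  0.]
```

```bash
python3 -m crank '[0,0,0,0,0,0,1,0,0,0,0,0,0,1,0,0,0,0,0,0,1,0,0,0,0,0,0,1,0,0,0,0,0,0,1]' 30;python3 -m crank '[0,0,0,0,0,0,1,0,0,0,0,0,0,1,0,0,-3,0,0,0,1,0,0,-10,0,0,0,1,0,0,-20,0,0,0,1]';python3 go.py 550.5 -125.5 90 -90
```

```text
time: 4.1
tcp_pos: [426.5, -169.5, 13.9]
ee_rot: [-180.0, -0.0, -90.0]
contact_force: [-0.4, -0.2, 0.2]
finger_gap: 53.3
time: 4.6
tcp_pos: [426.1, -169.5, 34.2]
ee_rot: [180.0, -0.0, -90.0]
contact_force: [-0.7, -0.4, -0.2]
finger_gap: 13.0
at [ 426.1 -169.5   34.2] [180.  -0. -90.] t 4.6 F [-0.7 -0.4 -0.2] gap 13.0 q [  3.  10. -38.   0. -42.  -3.]
shift [ -44.  -124.3  -55.9] len 143 turn [ 0. -0. -0.]
```

```bash
python3 - <<'E'
from h import *
for n in ("wrist","scene"):
    c=optics.capture(n);cv2.imwrite(f"pics/{n}2.png",c["pixels"][:,:,::-1])
    if n=="scene": cv2.imwrite("pics/scene2c.png",cv2.resize(c["pixels"][120:320,180:460,::-1],None,fx=2.8,fy=2.8))
E
```

```text
(no output)
```

View pics/scene2c.png

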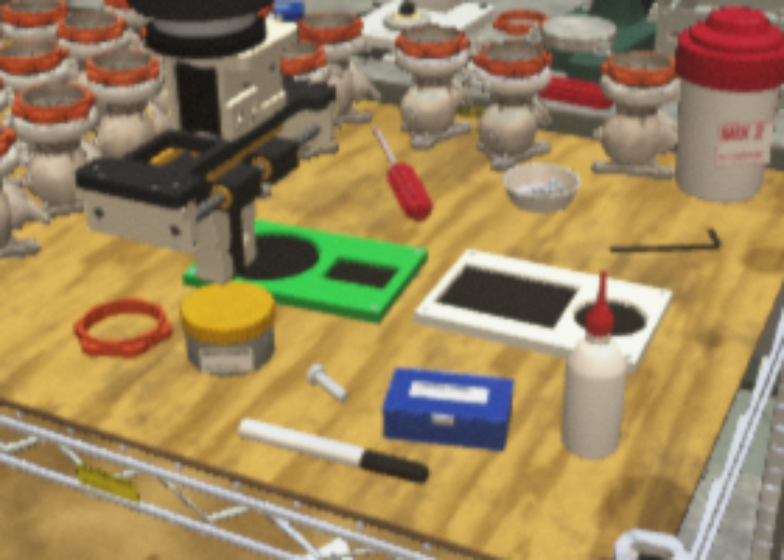

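View pics/wrist2.png

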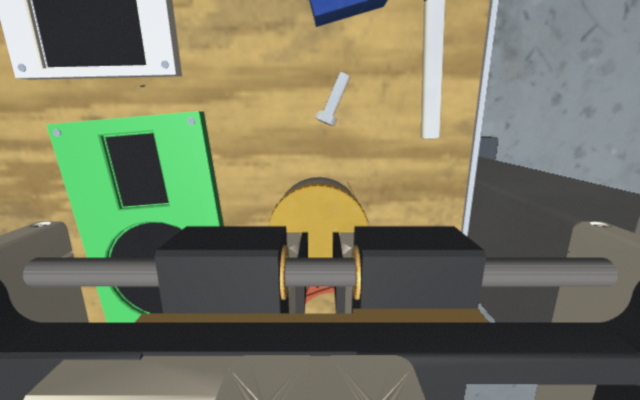

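```bash
python3 - <<'E'
from h import *
p=robot.observe()['tcp_pos'];R=None;print(p)
for n in ("wrist","scene","top"):
    c=optics.capture(n);im=np.ascontiguousarray(c["pixels"][:,:,::-1])
    o=-np.array(c["R"]).T@np.array(c["t"]);print(n,o.round(),proj(c,p),proj(c,[427,-169,42]))
    for X,col in ((p,(255,0,255)),(p+[0,0,100],(255,255,0)),([427,-169,42],(0,0,255))):
        u=proj(c,X); cv2.circle(im,tuple(int(v) for v in u),3,col,-1)
    if n!="wrist":
        u=proj(c,p).astype(int); im=cv2.resize(im[max(0,u[1]-120):u[1]+100,u[0]-140:u[0]+140],None,fx=2.6,fy=2.6)
    cv2.imwrite(f"pics/p_{n}.png",im)
E
```

```text
[ 427.69329159 -169.4962463    35.44047651]
wrist [ 427. -239.  226.] [320.17511816 228.04762854] [321.2450558  232.31695312]
scene [-180. -601.  479.] [262.22945557 230.49923144] [261.57097736 227.72948872]
top [ 323. -250.  895.] [269.80501197 250.53812354] [269.23299307 250.52787668]
```

View pics/p_scene.png

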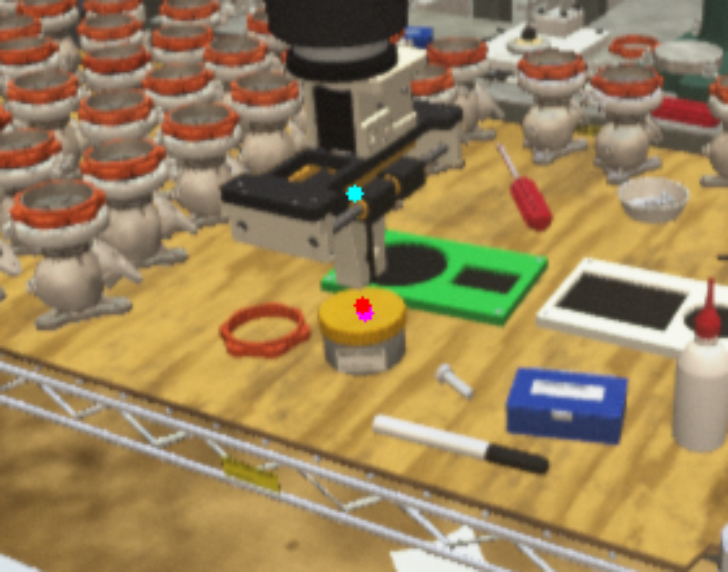

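View pics/p_top.png

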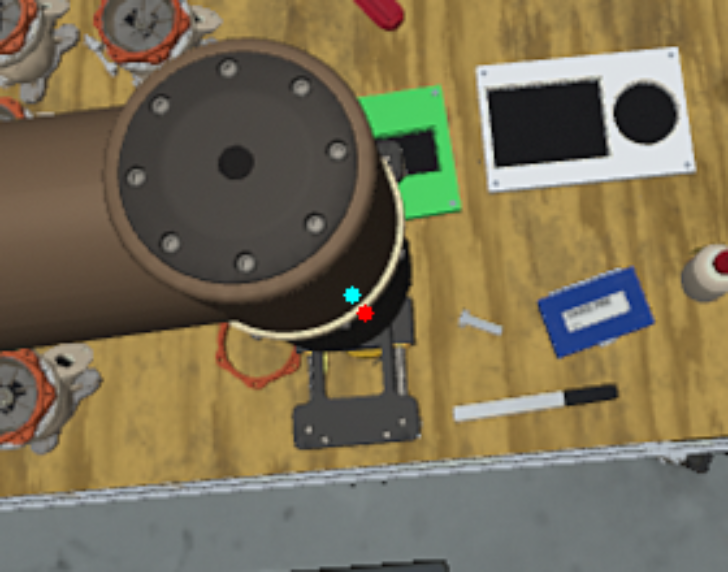

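View pics/p_wrist.png

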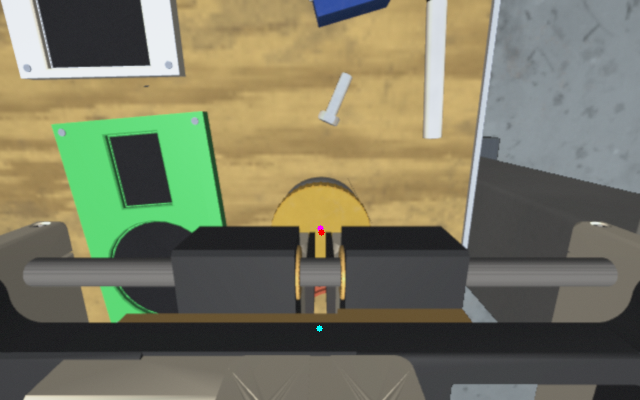

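```bash
python3 - <<'E'
from h import *
print(robot.observe()['finger_gap'])
c=optics.capture("scene");cv2.imwrite("pics/zs.png",cv2.resize(c["pixels"][170:280,210:310,::-1],None,fx=6,fy=5.4,interpolation=cv2.INTER_CUBIC))
c=optics.capture("wrist");cv2.imwrite("pics/zw.png",cv2.resize(c["pixels"][170:330,220:420,::-1],None,fx=4,fy=3.75,interpolation=cv2.INTER_CUBIC))
E
```

```text
0.3365236138946506
```

View pics/zs.png

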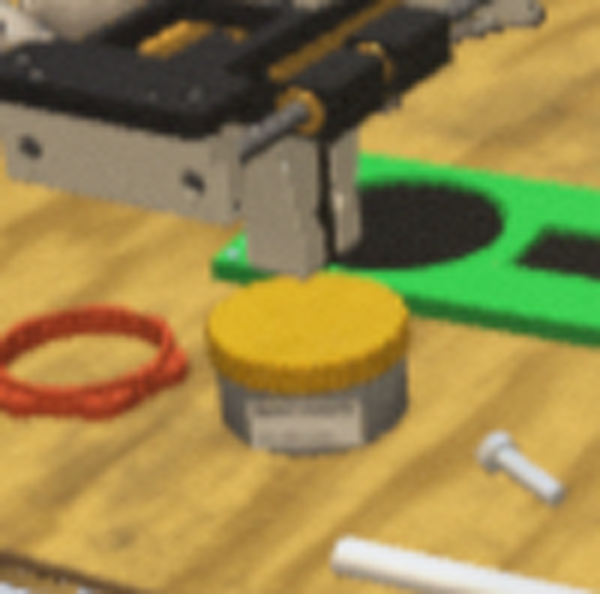

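View pics/zw.png

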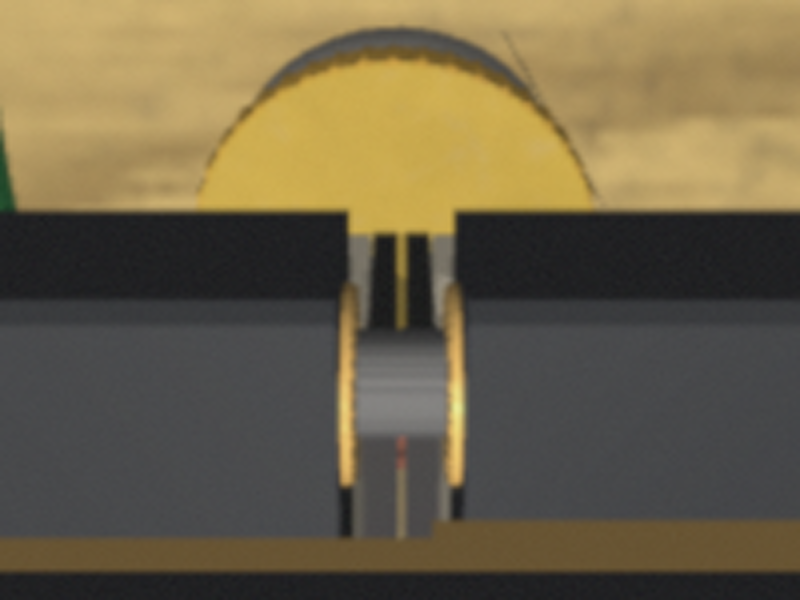

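```bash
python3 - <<'E'
from h import *
s=robot.observe();p=s['tcp_pos'];print(p,s['ee_rot'],s['time'])
cw=optics.capture("wrist");cs=optics.capture("scene")
for dz in (0,10,20,25,30,40):
  for dy in (-9.5,9.5):
    print(dz,dy,proj(cw,p+[0,dy,dz]).round(1),proj(cs,p+[-10,dy,dz]).round(1),proj(cs,p+[0,dy,dz]).round(1))
E
```

```text
[ 426.20084074 -169.41719917   33.63285698] [ 1.79987745e+02  2.93636812e-03 -9.00231610e+01] 4.95
0 -9.5 [320.2 214.4] [263.2 235.2] [266.  232.7]
0 9.5 [320.2 241.4] [254.9 233. ] [257.8 230.6]
10 -9.5 [320.2 219.2] [262.8 230.7] [265.6 228.3]
10 9.5 [320.2 247.5] [254.5 228.6] [257.4 226.2]
20 -9.5 [320.2 224.6] [262.4 226.3] [265.2 223.9]
20 9.5 [320.3 254.2] [254.1 224.1] [257.  221.8]
25 -9.5 [320.3 227.5] [262.2 224. ] [265.1 221.6]
25 9.5 [320.3 257.9] [253.9 221.9] [256.7 219.5]
30 -9.5 [320.3 230.6] [262.  221.7] [264.9 219.3]
30 9.5 [320.3 261.7] [253.6 219.6] [256.5 217.3]
40 -9.5 [320.3 237.4] [261.6 217.1] [264.5 214.8]
40 9.5 [320.4 270. ] [253.2 215.1] [256.1 212.8]
```

```bash
python3 -m crank '[0,0,-5,0,0,0,-1,0,0,-5,0,0,0,-1,0,0,-5,0,0,0,-1,0,0,-5,0,0,0,-1,0,0,-5,0,0,0,-1]';python3 -m crank '[0,0,0,0,0,0,-1,0,0,0,0,0,0,-1,0,0,0,0,0,0,-1,0,0,0,0,0,0,-1,0,0,0,0,0,0,-1]';python3 -m crank '[0,0,8,0,0,0,-1,0,0,16,0,0,0,-1,0,0,24,0,0,0,-1,0,0,32,0,0,0,-1,0,0,37,0,0,0,-1]'; python3 go.py 427 -169 -14 -90
```

```text
time: 5.55
tcp_pos: [426.3, -169.4, 38.7]
ee_rot: [180.0, 0.0, -90.0]
contact_force: [-0.5, 0.2, -0.0]
finger_gap: 35.0
time: 6.05
tcp_pos: [426.4, -169.4, 38.7]
ee_rot: [180.0, -0.0, -90.0]
contact_force: [0.0, -0.0, -0.5]
finger_gap: 74.9
time: 6.55
tcp_pos: [425.8, -169.4, 0.6]
ee_rot: [179.9, -0.0, -90.0]
contact_force: [0.2, 0.1, 0.1]
finger_gap: 87.4
at [ 425.8 -169.4    0.6] [179.9  -0.  -90. ] t 6.55 F [0.2 0.1 0.1] gap 87.4 q [  3.  14. -40.  -0. -37.  -3.]
shift [-0.4 -1.2 14.6] len 15 turn [ 0.1 -0.  -0. ]
```

```bash
python3 -m crank '[0,-1,4,0,0,0,-1,0,-1,8,0,0,0,-1,0,-1,12,0,0,0,-1,0,-1,14,0,0,0,-1,0,-1,14,0,0,0,-1]';python3 -m crank '[0,0,0,0,0,0,1,0,0,0,0,0,0,1,0,0,0,0,0,0,1,0,0,0,0,0,0,1,0,0,0,0,0,0,1]' 30; python3 - <<'E'
from h import *
c=optics.capture("scene");cv2.imwrite("pics/zs3.png",cv2.resize(c["pixels"][170:280,210:310,::-1],None,fx=6,fy=5.4,interpolation=cv2.INTER_CUBIC))
E
```

```text
time: 7.05
tcp_pos: [427.2, -169.4, -12.5]
ee_rot: [180.0, 0.0, -90.0]
contact_force: [-0.9, 0.3, -0.4]
finger_gap: 87.4
time: 7.55
tcp_pos: [427.5, -169.4, -12.1]
ee_rot: [-180.0, -0.0, -90.0]
contact_force: [-0.4, 0.1, 1.7]
finger_gap: 65.2
```

View pics/zs3.png

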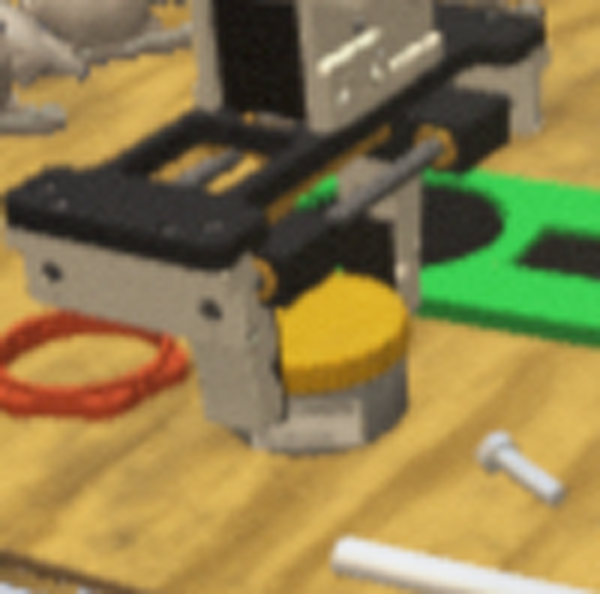

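```bash
python3 -m crank '[0,0,0,0,0,0,1,0,0,0,0,0,0,1,0,0,-5,0,0,0,1,0,0,-20,0,0,0,1,0,0,-40,0,0,0,1]'; python3 go.py 550.5 -126 30 -90
```

```text
time: 8.1
tcp_pos: [426.1, -169.4, 27.4]
ee_rot: [179.8, 0.0, -90.0]
contact_force: [0.6, -0.5, -3.3]
finger_gap: 65.6
at [ 426.1 -169.4   27.4] [179.8   0.  -90. ] t 8.1 F [ 0.6 -0.5 -3.3] gap 65.6 q [  3.  11. -38.  -0. -41.  -3.]
shift [ -43.5 -124.4   -3. ] len 132 turn [ 0.2  0.  -0. ]
```

```bash
python3 -m crank '[-8,-24,-8,0,0,0,1,-19,-56,-10,0,0,0,1,-31,-88,-10,0,0,0,1,-39,-113,-8,0,0,0,1,-43,-124,-3,0,0,0,1]';python3 -m crank '[0,0,0,0,0,0,1,0,0,0,0,0,0,1]'; python3 go.py 550.5 -126 -6 -90
```

```text
time: 8.6
tcp_pos: [553.8, -125.7, 30.8]
ee_rot: [-179.9, -0.0, -90.0]
contact_force: [-0.4, -0.2, -3.2]
finger_gap: 65.4
time: 8.8
tcp_pos: [549.9, -126.6, 30.0]
ee_rot: [179.9, 0.0, -90.0]
contact_force: [-1.1, -0.0, -2.4]
finger_gap: 65.5
at [ 549.9 -126.6   30. ] [179.9   0.  -90. ] t 8.8 F [-1.1 -0.  -2.4] gap 65.5 q [  7.  20. -25.  -0. -46.  -7.]
shift [-0.6 -0.7 36. ] len 36 turn [ 0.1  0.  -0. ]
```

```bash
python3 -m crank '[-0.5,-0.5,10,0,0,0,1,-0.5,-0.5,20,0,0,0,1,-0.5,-0.5,28,0,0,0,1,-0.5,-0.5,32,0,0,0,1,-0.5,-0.5,34,0,0,0,1]';python3 -m crank '[0,0,1.5,0,0,0,1,0,0,2.5,0,0,0,1]'; python3 go.py 550.5 -126 -6 -90
```

```text
time: 9.3
tcp_pos: [551.4, -126.1, -4.0]
ee_rot: [179.9, -0.0, -90.0]
contact_force: [-0.2, 0.1, -2.8]
finger_gap: 65.1
time: 9.5
tcp_pos: [552.1, -126.0, -5.7]
ee_rot: [-180.0, -0.0, -90.0]
contact_force: [-0.4, 0.1, -3.1]
finger_gap: 65.5
at [ 552.1 -126.    -5.7] [-180.   -0.  -90.] t 9.5 F [-0.4  0.1 -3.1] gap 65.5 q [  7.  22. -27.   0. -41.  -7.]
shift [0.  1.6 0.3] len 2 turn [-0. -0. -0.]
```

```bash
python3 -m crank '[0,0,1,0,0,0,1,0,0,2,0,0,0,1]'; python3 go.py 550.5 -126 -6 -90
```

```text
time: 9.7
tcp_pos: [552.2, -126.0, -6.2]
ee_rot: [-180.0, -0.0, -90.0]
contact_force: [-9.0, 4.6, 22.3]
finger_gap: 65.1
at [ 552.2 -126.    -6.2] [-180.   -0.  -90.] t 9.7 F [-9.   4.6 22.3] gap 65.1 q [  7.  22. -27.   0. -41.  -7.]
shift [-0.   1.7 -0.2] len 2 turn [-0. -0.  0.]
```

```bash
python3 -m crank '[0,0,-1.5,0,0,0,-1,0,0,-1.5,0,0,0,-1,0,0,-1.5,0,0,0,-1,0,0,-1.5,0,0,0,-1,0,0,-1.5,0,0,0,-1]';python3 -m crank '[0,0,-15,0,0,0,-1,0,0,-45,0,0,0,-1,0,0,-90,0,0,0,-1,0,0,-135,0,0,0,-1,0,0,-170,0,0,0,-1]'; python3 go.py 417 -240 160 -90;python3 - <<'E'
from h import *
c=optics.capture("scene");cv2.imwrite("pics/zs4.png",cv2.resize(c["pixels"][170:280,210:350,::-1],None,fx=5,fy=5,interpolation=cv2.INTER_CUBIC))
E
```

```text
time: 10.2
tcp_pos: [551.9, -126.0, -6.3]
ee_rot: [180.0, -0.0, -90.0]
contact_force: [-0.4, 0.3, 0.7]
finger_gap: 87.2
time: 10.7
tcp_pos: [552.4, -126.1, 166.6]
ee_rot: [-179.9, -0.0, -90.0]
contact_force: [0.9, -0.6, -0.5]
finger_gap: 87.7
at [ 552.4 -126.1  166.6] [-179.9   -0.   -90. ] t 10.7 F [ 0.9 -0.6 -0.5] gap 87.7 q [  7.  11. -16.   0. -63.  -7.]
shift [113.9 135.4   6.3] len 177 turn [-0.1 -0.  -0. ]
```

View pics/zs4.png

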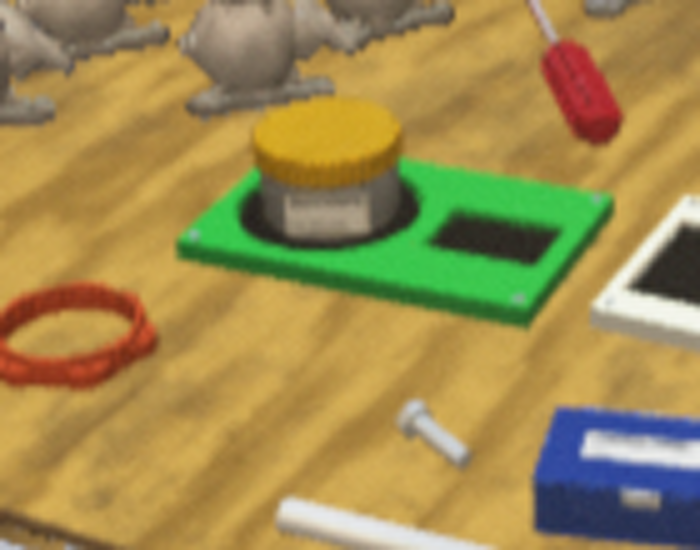

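```bash
python3 -m crank '[22,27,0,0,0,4,-1,46,54,5,0,0,8,-1,70,82,15,0,0,12,-1,94,110,30,0,0,16,-1,112,134,50,0,0,20,-1]';python3 -m crank '[0,0,0,0,0,0,-1,0,0,0,0,0,0,-1,0,0,0,0,0,0,-1]';python3 - <<'E'
from h import *
c=optics.capture("wrist");cv2.imwrite("pics/w5.png",c["pixels"][:,:,::-1])
print(proj(c,[417.5,-253.7,7]))
E
```

```text
time: 11.25
tcp_pos: [416.9, -239.0, 113.7]
ee_rot: [-179.9, 0.0, -110.2]
contact_force: [-0.0, -0.4, -0.3]
finger_gap: 87.7
time: 11.55
tcp_pos: [418.8, -238.0, 114.2]
ee_rot: [-179.9, -0.0, -110.0]
contact_force: [-0.1, -0.7, 0.6]
finger_gap: 88.1
[315.98886201 175.87062603]
```

View pics/w5.png

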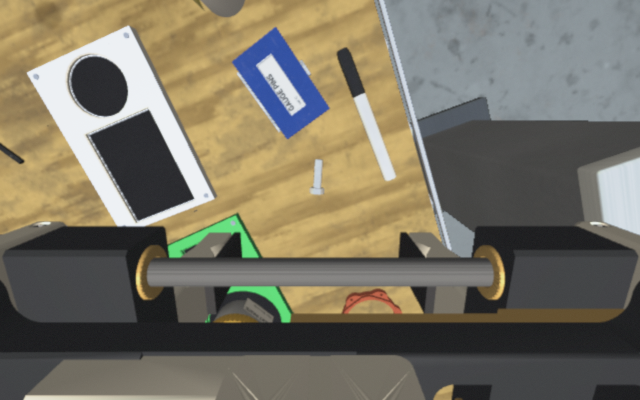

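```bash
python3 - <<'E'
from h import *
c=optics.capture("wrist");h=hsv(c);H,S,V=h[...,0],h[...,1],h[...,2]
def show(n,m,z,r,k=1,a=20):
    bs=blobs(m,a,r)[:k]
    for b in bs: print(n,cv2.boundingRect(b),rect(c,b,z))
    return bs
b=show("bolt",(S<80)&(V>90),7,(305,150,330,200))[0]
m=np.zeros(S.shape,np.uint8);cv2.drawContours(m,[b],-1,1,-1)
ys,xs=np.nonzero(m);w=np.array([ray(c,u,v,5) for u,v in zip(xs,ys)])[:,:2]
mu=w.mean(0);e=np.linalg.svd(w-mu,full_matrices=False)[2][0];e*=np.sign(e[1])
s=(w-mu)@e;n=(w-mu)@[-e[1],e[0]];print("centroid",mu,"axis",np.degrees(np.arctan2(e[1],e[0])),s.min(),s.max(),"mid",mu+e*(s.min()+s.max())/2)
for a in range(-20,20,5):
    k=(s>=a)&(s<a+5)
    if k.any(): print(a,n[k].min().round(1),n[k].max().round(1))
show("case",(H>100)&(H<125)&(S>100),25,(225,20,335,145))
show("darkW",(V<50),10,(60,50,205,225),2)
E
python3 go.py 417.5 -253.7 40 -110
```

```text
bolt (309, 159, 16, 36) ([417.6, -252.5], [35.1, 15.0], 70.0)
centroid [ 417.45206821 -250.50126023] axis 66.34687704806886 -19.38816791617268 16.409226983547498 mid [ 416.85449491 -251.86560198]
-20 -4.3 3.7
-15 -4.1 4.0
-10 -3.8 4.2
-5 -3.5 3.7
0 -4.1 4.0
5 -6.7 6.4
10 -7.6 7.6
15 -5.4 4.8
case (233, 28, 96, 110) ([416.9, -341.2], [46.0, 77.8], 15.0)
darkW (92, 112, 100, 107) ([572.2, -319.4], [61.1, 88.6], 1.3)
darkW (73, 58, 54, 57) ([573.9, -398.6], [47.5, 48.0], 43.3)
at [ 419.  -237.7  114.2] [-179.9    0.  -109.9] t 11.65 F [0.1 0.1 0.9] gap 87.2 q [ -6.   6. -30.   0. -54. -14.]
shift [15.6 -4.  74.2] len 76 turn [-0.1  0.   0.1]
```

```bash
python3 go.py 417.3 -252 -27 -112
```

```text
at [ 419.  -237.7  114.2] [-179.9    0.  -109.9] t 11.65 F [0.1 0.1 0.9] gap 87.2 q [ -6.   6. -30.   0. -54. -14.]
shift [ 14.1  -3.1 141.2] len 142 turn [-0.1  0.   2.1]
```

```bash
python3 -m crank '[4,-1,25,0,0,1,0,9,-2,60,0,0,2,0,14,-3,95,0,0,2,0,14,-3,118,0,0,2,0,14,-3,126,0,0,2,0]' 20;python3 -m crank '[0,0,4,0,0,0,0,0,0,8,0,0,0,0,0,0,11,0,0,0,0,0,0,13,0,0,0,0,0,0,13,0,0,0,0]';python3 go.py 417.3 -252 -27 -112; python3 - <<'E'
from h import *
c=optics.capture("scene");cv2.imwrite("pics/zs6.png",cv2.resize(c["pixels"][200:310,240:340,::-1],None,fx=6,fy=5.4,interpolation=cv2.INTER_CUBIC))
E
```

```text
time: 12.15
tcp_pos: [415.1, -251.5, -14.3]
ee_rot: [179.8, -0.0, -112.0]
contact_force: [0.2, -0.1, 1.3]
finger_gap: 53.0
time: 12.65
tcp_pos: [416.2, -252.1, -24.9]
ee_rot: [-180.0, 0.0, -112.0]
contact_force: [0.8, -0.3, 0.4]
finger_gap: 43.8
at [ 416.2 -252.1  -24.9] [-180.    0. -112.] t 12.65 F [ 0.8 -0.3  0.4] gap 43.8 q [ -8.  18. -38.   0. -34. -14.]
shift [-0.5 -1.   2.1] len 2 turn [-0.  0. -0.]
```

View pics/zs6.png

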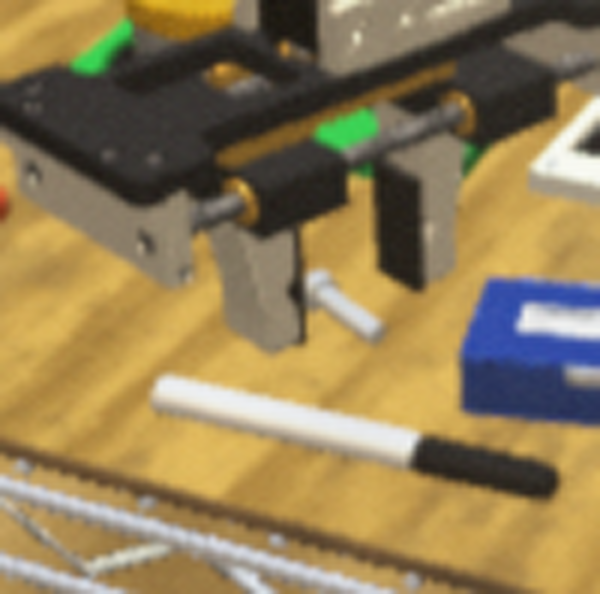

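```bash
python3 -m crank '[0,-1,1,0,0,0,0,0,-1,2,0,0,0,0,0,-1,3,0,0,0,0,0,-1,3,0,0,0,0]'; python3 -m crank '[0,0,0,0,0,0,1,0,0,0,0,0,0,1,0,0,0,0,0,0,1,0,0,0,0,0,0,1,0,0,0,0,0,0,1]' 25;python3 -m crank '[0,0,0,0,0,0,1,0,0,0,0,0,0,1]'
```

```text
time: 13.1
tcp_pos: [416.7, -252.5, -28.4]
ee_rot: [180.0, -0.0, -112.0]
contact_force: [-0.3, -0.5, -1.2]
finger_gap: 43.6
time: 13.6
tcp_pos: [416.8, -252.5, -28.2]
ee_rot: [-180.0, -0.0, -112.0]
contact_force: [0.4, 0.1, 0.6]
finger_gap: 10.8
time: 13.8
tcp_pos: [416.8, -252.5, -28.2]
ee_rot: [180.0, 0.0, -112.0]
contact_force: [-0.0, 1.6, 0.6]
finger_gap: 11.6
```

```bash
python3 -m crank '[0,0,-4,0,0,0,1,0,0,-14,0,0,0,1,0,0,-30,0,0,0,1,0,0,-45,0,0,0,1,0,0,-55,0,0,0,1]'; python3 go.py 556 -204.5 30 -85;python3 - <<'E'
from h import *
c=optics.capture("scene");cv2.imwrite("pics/zs7.png",cv2.resize(c["pixels"][180:290,240:340,::-1],None,fx=6,fy=5.4,interpolation=cv2.INTER_CUBIC))
E
```

```text
time: 14.3
tcp_pos: [417.5, -252.7, 28.5]
ee_rot: [-179.9, 0.0, -112.0]
contact_force: [0.6, 0.6, -0.4]
finger_gap: 11.3
at [ 417.5 -252.7   28.5] [-179.9    0.  -112. ] t 14.3 F [ 0.6  0.6 -0.4] gap 11.3 q [ -8.  13. -35.   0. -42. -14.]
shift [ -96.6 -110.4   -1.3] len 147 turn [ -0.1  -0.  -27. ]
```

View pics/zs7.png

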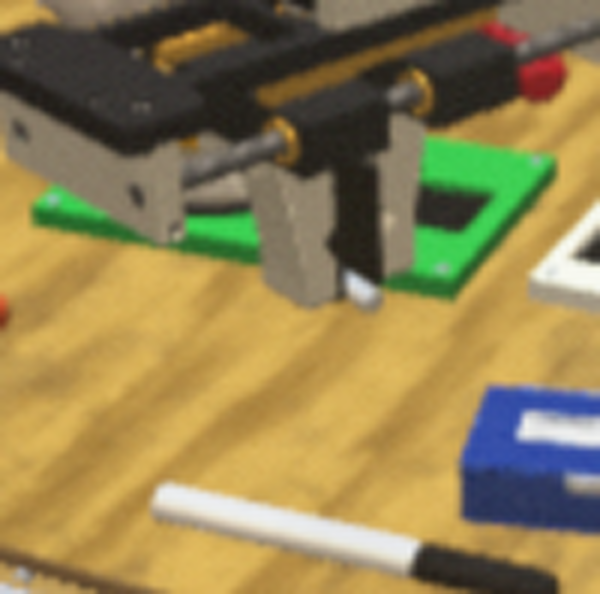

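```bash
python3 -m crank '[-18,-20,0,0,0,-5,1,-40,-46,0,0,0,-11,1,-64,-74,0,0,0,-17,1,-84,-97,0,0,0,-23,1,-96,-109,0,0,0,-27,1]'; python3 -m crank '[0,0,0,0,0,0,1,0,0,0,0,0,0,1,0,0,0,0,0,0,1]';python3 go.py 556 -204.5 -15 -85;python3 - <<'E'
from h import *
c=optics.capture("scene");cv2.imwrite("pics/zs8.png",cv2.resize(c["pixels"][160:270,250:350,::-1],None,fx=6,fy=5.4,interpolation=cv2.INTER_CUBIC))
c=optics.capture("wrist");cv2.imwrite("pics/w8.png",c["pixels"][:,:,::-1])
E
```

```text
time: 14.85
tcp_pos: [556.1, -203.7, 26.6]
ee_rot: [-180.0, -0.0, -84.7]
contact_force: [-0.2, -0.4, -0.1]
finger_gap: 10.9
time: 15.15
tcp_pos: [552.8, -204.5, 26.6]
ee_rot: [180.0, 0.0, -85.1]
contact_force: [-0.1, 1.0, -0.3]
finger_gap: 11.2
at [ 552.8 -204.5   26.6] [180.    0.  -85.1] t 15.15 F [-0.1  1.  -0.3] gap 11.2 q [ -1.  22. -22.  -0. -46.   6.]
shift [ 0.3 -3.2 41.6] len 42 turn [ 0.   0.  -0.1]
```

View pics/zs8.png

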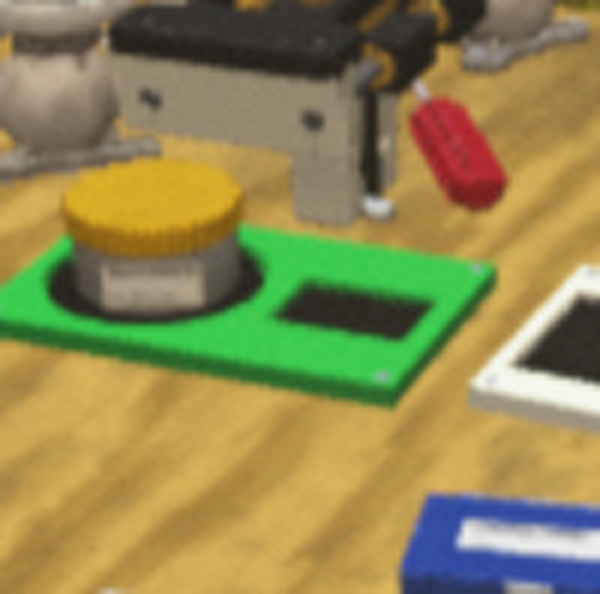

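View pics/w8.png

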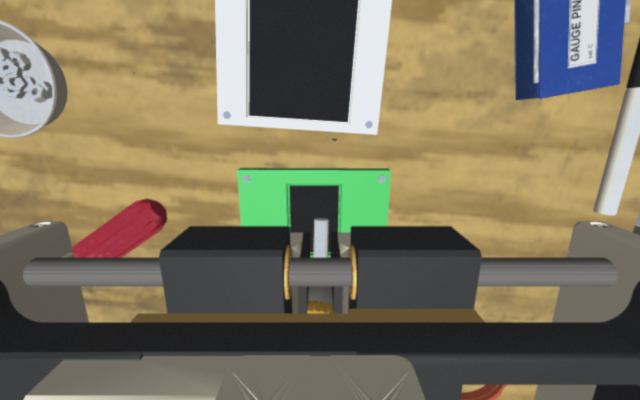

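```bash
python3 -m crank '[0,-3,10,0,0,0,1,0,-3,22,0,0,0,1,0,-3,33,0,0,0,1,0,-3,39,0,0,0,1,0,-3,42,0,0,0,1]'; python3 -m crank '[0,0,0,0,0,0,1,0,0,1,0,0,0,1,0,0,2,0,0,0,1,0,0,2.5,0,0,0,1]';python3 go.py 556 -204.5 -20 -85;python3 - <<'E'
from h import *
c=optics.capture("scene");cv2.imwrite("pics/zs9.png",cv2.resize(c["pixels"][160:270,250:350,::-1],None,fx=6,fy=5.4,interpolation=cv2.INTER_CUBIC))
E
```

```text
time: 15.75
tcp_pos: [556.0, -204.1, -16.7]
ee_rot: [179.9, 0.0, -85.0]
contact_force: [-0.0, -0.7, 0.2]
finger_gap: 11.1
time: 16.15
tcp_pos: [557.1, -204.1, -17.5]
ee_rot: [-180.0, -0.0, -85.0]
contact_force: [-0.4, -0.2, 0.4]
finger_gap: 11.0
at [ 557.1 -204.1  -17.5] [-180.   -0.  -85.] t 16.15 F [-0.4 -0.2  0.4] gap 11.0 q [ -1.  25. -24.  -0. -41.   6.]
shift [0.3 1.1 2.5] len 3 turn [-0. -0. -0.]
```

View pics/zs9.png

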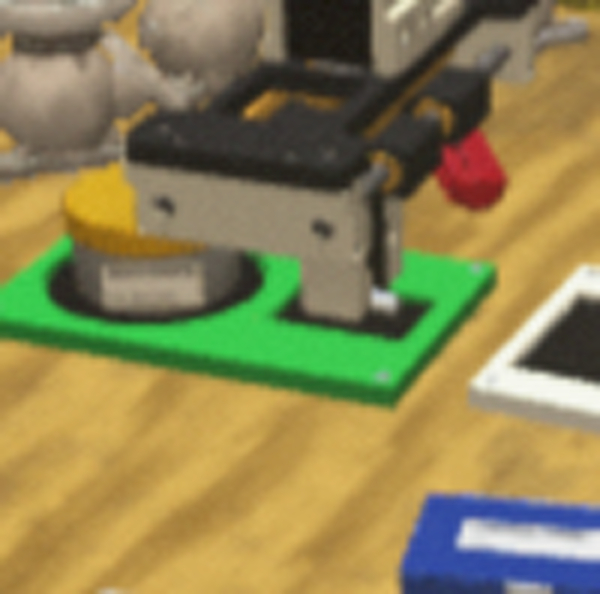

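```bash
python3 -m crank '[0,1,1,0,0,0,1,0,1,2,0,0,0,1,0,1,2,0,0,0,1]';python3 -m crank '[0,0,1,0,0,0,1,0,0,1.5,0,0,0,1,0,0,1.5,0,0,0,1]'
```

```text
time: 16.5
tcp_pos: [555.7, -204.2, -19.8]
ee_rot: [180.0, 0.0, -85.0]
contact_force: [-0.5, -0.4, -0.5]
finger_gap: 10.8
time: 16.8
tcp_pos: [555.8, -204.2, -21.4]
ee_rot: [180.0, 0.0, -85.0]
contact_force: [-0.3, 0.6, -0.3]
finger_gap: 11.0
```

```bash
python3 -m crank '[0,0,0.7,0,0,0,1,0,0,0.7,0,0,0,1]'; python3 -m crank '[0,0,0,0,0,0,0.5,0,0,0,0,0,0,0.5,0,0,0,0,0,0,0.5]';python3 -m crank '[0,0,-5,0,0,0,0.4,0,0,-15,0,0,0,0.3,0,0,-40,0,0,0,0.2,0,0,-75,0,0,0,0,0,0,-100,0,0,0,-0.5]'; python3 go.py 417 -342 20 -75;python3 - <<'E'
from h import *
c=optics.capture("scene");cv2.imwrite("pics/zs10.png",cv2.resize(c["pixels"][160:270,250:350,::-1],None,fx=6,fy=5.4,interpolation=cv2.INTER_CUBIC))
c=optics.capture("wrist");cv2.imwrite("pics/w10.png",c["pixels"][:,:,::-1])
E
```

```text
time: 17.0
tcp_pos: [555.8, -204.2, -22.0]
ee_rot: [180.0, 0.0, -85.0]
contact_force: [-0.2, 0.5, -0.7]
finger_gap: 11.2
time: 17.3
tcp_pos: [556.0, -204.2, -21.8]
ee_rot: [-180.0, -0.0, -85.0]
contact_force: [0.7, -0.1, 1.4]
finger_gap: 21.3
time: 17.8
tcp_pos: [556.5, -204.4, 80.9]
ee_rot: [-179.9, -0.0, -85.0]
contact_force: [0.3, -0.6, 0.1]
finger_gap: 45.8
at [ 556.5 -204.4   80.9] [-179.9   -0.   -85. ] t 17.8 F [ 0.3 -0.6  0.1] gap 45.8 q [ -1.  18. -19.   0. -53.   6.]
shift [124.9 151.1  60.7] len 205 turn [ -0.1  -0.  -10. ]
```

View pics/zs10.png

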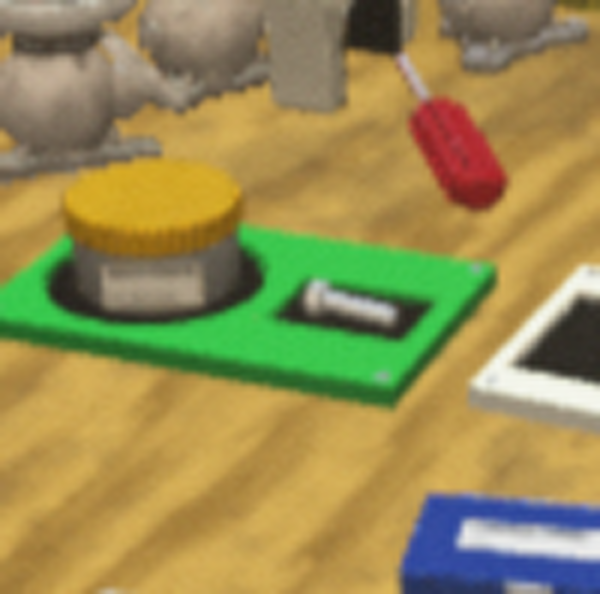

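View pics/w10.png

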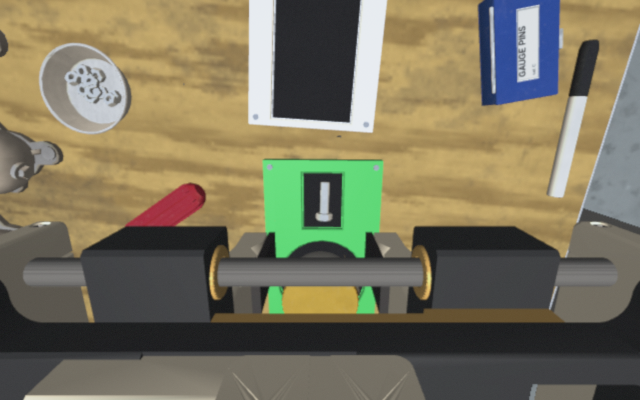

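```bash
python3 - <<'E'
from h import *
c=optics.capture("top")
for p in [(305,289),(345,285),(366,281)]: print(ray(c,*p,6).round(1))
cv2.imwrite("pics/t11.png",cv2.resize(c["pixels"][220:300,290:400,::-1],None,fx=6,fy=6,interpolation=cv2.INTER_CUBIC))
E
```

```text
[ 349.2 -232.2    6. ]
[ 350.6 -312.4    6. ]
[ 355.1 -355.     6. ]
```

View pics/t11.png

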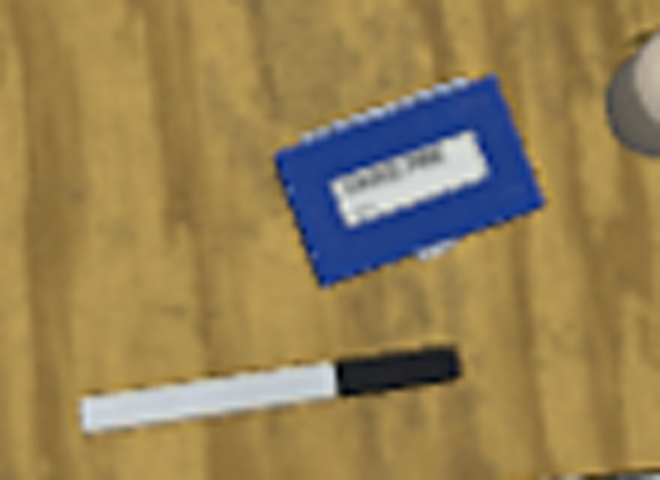

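```bash
python3 -m crank '[22,27,0,0,0,-2,-0.5,50,60,5,0,0,-4,-0.5,78,94,10,0,0,-6,-0.5,105,127,20,0,0,-8,-0.5,122,148,30,0,0,-10,-0.5]' 30; python3 -m crank '[2,2,5,0,0,0,-0.5,2,2,15,0,0,0,-0.5,2,2,25,0,0,0,-0.5]';python3 go.py 417 -341.5 -22 -75
```

```text
time: 18.45
tcp_pos: [416.3, -339.6, 47.4]
ee_rot: [179.9, 0.1, -75.0]
contact_force: [-0.2, -0.0, -0.7]
finger_gap: 65.7
time: 18.75
tcp_pos: [418.0, -340.8, 22.3]
ee_rot: [-180.0, -0.0, -75.0]
contact_force: [0.0, -0.2, -0.1]
finger_gap: 65.7
at [ 418.  -340.8   22.3] [-180.   -0.  -75.] t 18.75 F [ 0.  -0.2 -0.1] gap 65.7 q [-18.  18. -29.  -0. -43.  33.]
shift [ 0.4  1.1 44.3] len 44 turn [-0. -0. -0.]
```

```bash
python3 -m crank '[0,1,10,0,0,0,-0.5,0,1,20,0,0,0,-0.5,0,1,30,0,0,0,-0.5,0,1,38,0,0,0,-0.5,0,1,40,0,0,0,-0.5]';python3 -m crank '[0,0,2,0,0,0,-0.5,0,0,4,0,0,0,-0.5,0,0,4,0,0,0,-0.5]';python3 -m crank '[0,0,0,0,0,0,1,0,0,0,0,0,0,1,0,0,0,0,0,0,1,0,0,0,0,0,0,1]' 30;python3 go.py 417 -341.5 -22 -75;python3 - <<'E'
from h import *
c=optics.capture("scene");cv2.imwrite("pics/zs12.png",cv2.resize(c["pixels"][190:310,290:420,::-1],None,fx=5,fy=5,interpolation=cv2.INTER_CUBIC))
E
```

```text
time: 19.25
tcp_pos: [416.1, -340.9, -18.2]
ee_rot: [179.9, 0.1, -75.0]
contact_force: [-0.1, -0.7, 0.1]
finger_gap: 65.8
time: 19.55
tcp_pos: [416.8, -341.3, -20.9]
ee_rot: [-180.0, -0.0, -75.0]
contact_force: [0.2, -0.9, 0.7]
finger_gap: 65.6
time: 19.95
tcp_pos: [416.8, -341.4, -20.7]
ee_rot: [-180.0, -0.0, -75.0]
contact_force: [-1.0, -0.1, 1.2]
finger_gap: 46.6
at [ 416.8 -341.4  -20.7] [-180.   -0.  -75.] t 19.95 F [-1.  -0.1  1.2] gap 46.6 q [-18.  22. -31.   0. -37.  33.]
shift [ 0.2 -0.2  1.3] len 1 turn [-0. -0. -0.]
```

View pics/zs12.png

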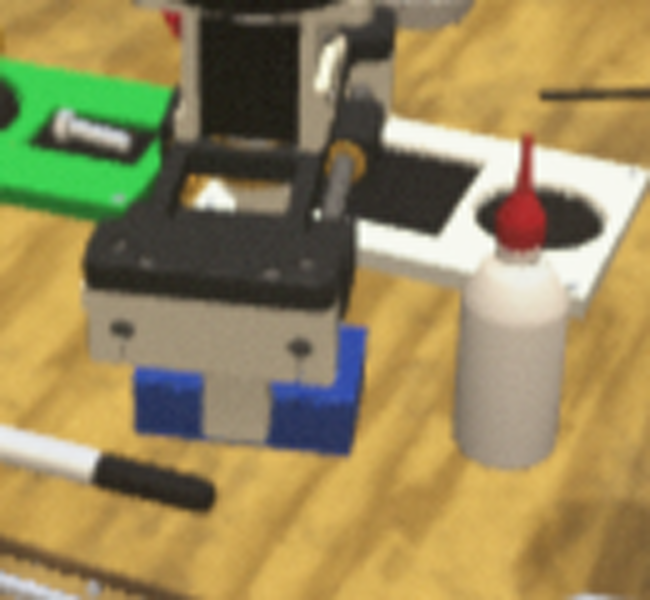

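```bash
python3 -m crank '[0,0,0,0,0,0,1,0,0,-2,0,0,0,1,0,0,-8,0,0,0,1,0,0,-20,0,0,0,1,0,0,-35,0,0,0,1]';python3 -m crank '[0,0,-8,0,0,0,1,0,0,-15,0,0,0,1,0,0,-15,0,0,0,1]';python3 go.py 573.5 -320 30 -89;python3 - <<'E'
from h import *
c=optics.capture("scene");cv2.imwrite("pics/zs13.png",cv2.resize(c["pixels"][190:310,290:420,::-1],None,fx=5,fy=5,interpolation=cv2.INTER_CUBIC))
E
```

```text
time: 20.5
tcp_pos: [416.2, -341.1, 14.6]
ee_rot: [179.9, 0.0, -75.0]
contact_force: [1.0, 0.0, -1.5]
finger_gap: 46.4
time: 20.8
tcp_pos: [417.3, -341.6, 30.2]
ee_rot: [-179.9, -0.1, -75.0]
contact_force: [-0.3, 0.0, -1.6]
finger_gap: 46.4
at [ 417.3 -341.6   30.2] [-1.799e+02 -1.000e-01 -7.500e+01] t 20.8 F [-0.3  0.  -1.6] gap 46.4 q [-18.  17. -28.   0. -44.  33.]
shift [  19.6 -156.5    0.5] len 158 turn [-0.1 -0.1 14. ]
```

View pics/zs13.png

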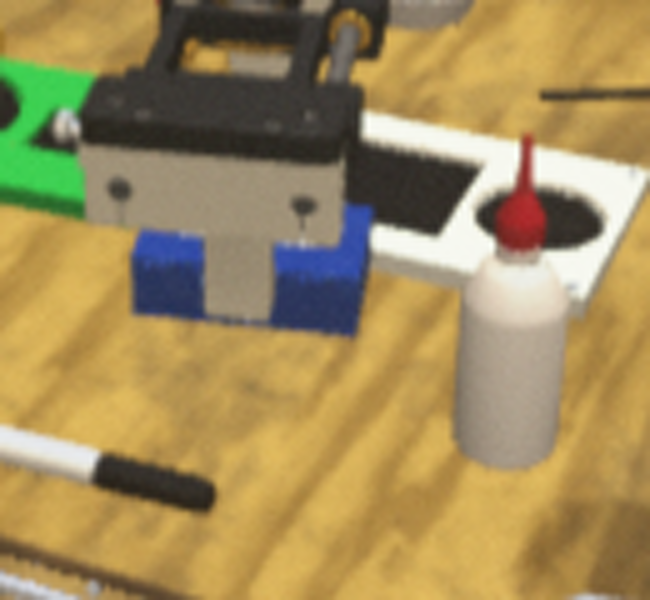

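```bash
python3 -m crank '[4,-28,0,0,0,3,1,8,-65,0,0,0,6,1,13,-103,0,0,0,9,1,17,-135,0,0,0,12,1,19,-155,0,0,0,14,1]'; python3 -m crank '[0,0,0,0,0,0,1,0,0,0,0,0,0,1,0,0,0,0,0,0,1,0,0,0,0,0,0,1]';python3 go.py 573 -320 -13 -88.8
```

```text
time: 21.35
tcp_pos: [573.1, -319.0, 27.9]
ee_rot: [180.0, 0.0, -89.1]
contact_force: [-0.7, 0.3, -1.8]
finger_gap: 46.6
time: 21.75
tcp_pos: [570.3, -319.7, 28.9]
ee_rot: [180.0, 0.0, -89.0]
contact_force: [0.0, -0.8, -1.1]
finger_gap: 46.2
at [ 570.3 -319.7   28.9] [180.   0. -89.] t 21.75 F [ 0.  -0.8 -1.1] gap 46.2 q [-12.  27. -13.  -0. -50.  13.]
shift [ 0.3 -2.7 41.9] len 42 turn [ 0.   0.  -0.2]
```

```bash
python3 -m crank '[0,-2,10,0,0,0,1,0,-2,22,0,0,0,1,0,-2,32,0,0,0,1,0,-2,38,0,0,0,1,0,-2,40,0,0,0,1]'; python3 -m crank '[0,0,1,0,0,0,1,0,0,1.5,0,0,0,1,0,0,1.5,0,0,0,1]';python3 go.py 573 -320 -14.7 -88.8;python3 - <<'E'
from h import *
c=optics.capture("scene");cv2.imwrite("pics/zs14.png",cv2.resize(c["pixels"][180:280,310:440,::-1],None,fx=5,fy=5,interpolation=cv2.INTER_CUBIC))
c=optics.capture("wrist");cv2.imwrite("pics/w14.png",c["pixels"][:,:,::-1])
E
```

```text
time: 22.25
tcp_pos: [572.4, -319.3, -12.5]
ee_rot: [179.9, 0.0, -89.0]
contact_force: [0.3, -0.1, -2.3]
finger_gap: 46.4
time: 22.55
tcp_pos: [573.6, -319.6, -12.1]
ee_rot: [-180.0, -0.0, -89.0]
contact_force: [0.2, -0.2, -1.9]
finger_gap: 46.0
at [ 573.6 -319.6  -12.1] [-180.   -0.  -89.] t 22.55 F [ 0.2 -0.2 -1.9] gap 46.0 q [-12.  30. -15.   0. -46.  13.]
shift [0.4 0.6 2.6] len 3 turn [-0.  -0.  -0.2]
```

View pics/zs14.png

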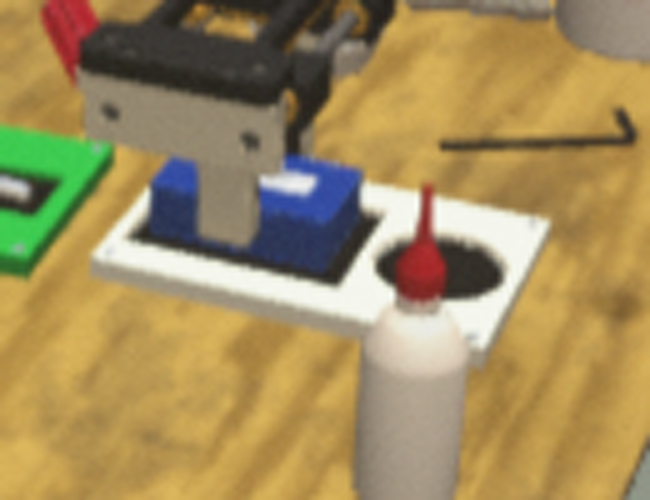

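View pics/w14.png

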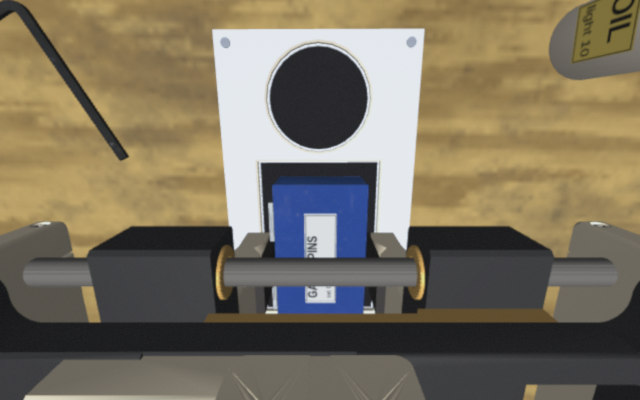

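```bash
python3 -m crank '[0,0,1,0,0,0,1,0,0,2,0,0,0,1,0,0,2.5,0,0,0,1,0,0,2.5,0,0,0,1]';python3 -m crank '[0,0,1,0,0,0,1,0,0,1,0,0,0,1]';python3 go.py 573 -320 -14.7 -88.8
```

```text
time: 23.05
tcp_pos: [573.3, -319.5, -14.7]
ee_rot: [-180.0, -0.0, -89.0]
contact_force: [-1.2, 0.8, 1.7]
finger_gap: 46.3
time: 23.25
tcp_pos: [573.3, -319.6, -14.7]
ee_rot: [-180.0, -0.0, -89.0]
contact_force: [-4.3, 3.4, 9.8]
finger_gap: 46.6
at [ 573.3 -319.6  -14.7] [-180.   -0.  -89.] t 23.25 F [-4.3  3.4  9.8] gap 46.6 q [-12.  30. -15.   0. -45.  13.]
shift [ 0.4  0.3 -0. ] len 1 turn [-0.  -0.  -0.2]
```

```bash
python3 -m crank '[0,0,-1,0,0,0,-0.5,0,0,-1,0,0,0,-0.5,0,0,-1,0,0,0,-0.5,0,0,-1,0,0,0,-0.5]';python3 -m crank '[0,0,-10,0,0,0,-0.5,0,0,-35,0,0,0,-0.5,0,0,-80,0,0,0,-0.5,0,0,-125,0,0,0,-0.5,0,0,-160,0,0,0,-1]';python3 -m crank '[0,0,0,0,0,0,-1,0,0,0,0,0,0,-1]';python3 - <<'E'
from h import *
c=optics.capture("scene");cv2.imwrite("pics/zs15.png",cv2.resize(c["pixels"][180:300,310:440,::-1],None,fx=5,fy=5,interpolation=cv2.INTER_CUBIC))
c=optics.capture("wrist");cv2.imwrite("pics/w15.png",c["pixels"][:,:,::-1])
E
python3 go.py 436 -428 120 -89
```

```text
time: 23.65
tcp_pos: [573.3, -319.6, -15.2]
ee_rot: [180.0, 0.0, -89.0]
contact_force: [-0.2, -0.1, 0.0]
finger_gap: 65.0
time: 24.15
tcp_pos: [573.9, -319.9, 148.9]
ee_rot: [-179.9, -0.1, -89.0]
contact_force: [1.2, -0.7, -0.1]
finger_gap: 69.9
time: 24.35
tcp_pos: [573.8, -319.6, 146.8]
ee_rot: [-179.8, -0.0, -89.0]
contact_force: [-0.6, -0.1, 0.1]
finger_gap: 84.0
at [ 572.5 -319.3  144.3] [179.9   0.  -89. ] t 24.45 F [ 0.5  0.1 -1. ] gap 86.7 q [-12.  21.  -6.  -0. -64.  13.]
shift [106.4 138.3  24.4] len 176 turn [ 0.1  0.  -0. ]
```

View pics/zs15.png

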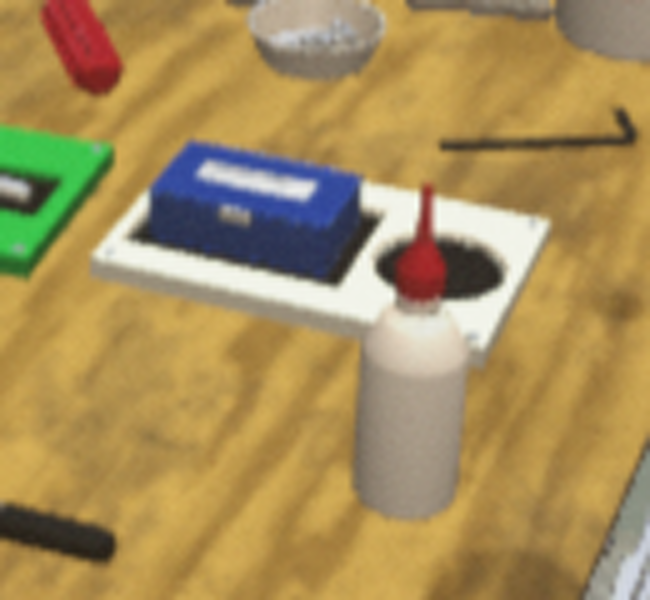

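View pics/w15.png

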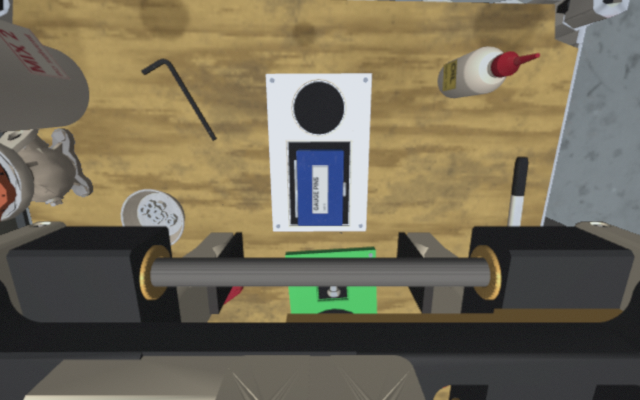

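```bash
python3 - <<'E'
from h import *
def lin(c,u,v):
    R=np.array(c["R"]);t=np.array(c["t"]);K=np.array(c["camera_matrix"])
    d=R.T@np.linalg.solve(K,[u,v,1.]);return -R.T@t,d/np.linalg.norm(d)
def tri(L):
    A=sum(np.eye(3)-np.outer(d,d) for o,d in L);b=sum((np.eye(3)-np.outer(d,d))@o for o,d in L)
    x=np.linalg.solve(A,b);return x.round(1),[np.linalg.norm(np.cross(x-o,d)).round(1) for o,d in L]
cs,cw,ct=[optics.capture(n) for n in ("scene","wrist","top")]
Ms={}
for n,c,r in (("s",cs,(375,210,410,245)),("w",cw,(480,40,545,85)),("t",ct,(385,215,425,250))):
    h=hsv(c);m=((h[...,0]<8)|(h[...,0]>170))&(h[...,1]>150)
    b=blobs(m,10,r)[0];x,y,w,hh=cv2.boundingRect(b);print(n,(x,y,w,hh))
# ball centres / tips typed from views
b={}
for n,c,r in (("s",cs,(375,210,410,245)),("w",cw,(480,40,545,85)),("t",ct,(385,215,425,250))):
    h=hsv(c);m=(((h[...,0]<8)|(h[...,0]>170))&(h[...,1]>150)).astype(np.uint8);k=np.zeros_like(m);k[r[1]:r[3],r[0]:r[2]]=1
    d=cv2.distanceTransform(m*k,cv2.DIST_L2,5);_,mx,_,p=cv2.minMaxLoc(d);print(n,p,mx);b[n]=p
print(tri([lin(c,*b[n]) for n,c in (("s",cs),("w",cw),("t",ct))]))
# scene bottle body: white mask columns per row
h=hsv(cs);m=(h[...,1]<70)&(h[...,2]>90)
for v in (255,262,270): 
    xs=[x for x in range(370,415) if m[v,x]];print(v,xs[0],xs[-1])
print("proj axis",[proj(cs,[436,-429,z]).round(1) for z in (0,42,84,95,126)])
E
```

```text
s (389, 217, 10, 23)
w (492, 51, 47, 25)
t (403, 227, 10, 8)
s (394, 234) 4.996899604797363
w (505, 64) 10.393799781799316
t (407, 231) 4.0
(array([ 437.1, -430.4,   90.2]), [np.float64(0.2), np.float64(0.2), np.float64(0.3)])
255 382 402
262 382 401
270 381 401
proj axis [array([389.6, 277.5]), array([391.1, 257.9]), array([392.7, 237.3]), array([393.2, 231.8]), array([394.4, 215.6])]
```

```bash
python3 - <<'E'
from h import *
c=optics.capture("scene")
R=np.array(c["R"]);t=np.array(c["t"]);K=np.array(c["camera_matrix"]);o=-R.T@t
def px(u,v,x):
    d=R.T@np.linalg.solve(K,[u,v,1.]);return (o+d*(x-o[0])/d[0]).round(1)
f=lambda a,b:(210+a/6,170+b/5.4)
for a,b in ((25,285),(205,335),(235,330)): print(px(*f(a,b),331))
print("slider/finger",px(*f(275,305),384),"tip",px(*f(245,448),375),px(*f(205,425),375))
print(proj(c,[427,-169,-12+31+66]))
E
```

```text
[ 331.  -137.8   96.1]
[ 331.  -200.8   93.5]
[ 331.  -211.5   98. ]
slider/finger [ 384.  -187.2   72.5] tip [ 375.  -176.6   16.9] [ 375.  -162.1   22.4]
[259.87912907 208.31966094]
```

```bash
python3 go.py 437 -430 120 -89;python3 -m crank '[16,20,0,0,0,0,-1,40,50,4,0,0,0,-1,66,84,10,0,0,0,-1,92,116,18,0,0,0,-1,108,137,24,0,0,0,-1]';python3 -m crank '[0,0,0,0,0,0,-1,0,0,0,0,0,0,-1,0,0,0,0,0,0,-1]';python3 go.py 437 -430 33 -89
```

```text
at [ 572.7 -319.4  143.8] [179.9   0.  -89. ] t 24.65 F [-0.3  0.3 -0. ] gap 87.8 q [-12.  21.  -6.  -0. -64.  13.]
shift [108.3 137.6  24.1] len 177 turn [ 0.1  0.  -0. ]
time: 25.15
tcp_pos: [435.8, -430.9, 120.0]
ee_rot: [179.9, 0.0, -89.1]
contact_force: [0.5, 0.3, -0.5]
finger_gap: 87.6
time: 25.45
tcp_pos: [438.7, -429.7, 121.0]
ee_rot: [180.0, -0.0, -89.0]
contact_force: [0.1, 0.2, 0.6]
finger_gap: 87.5
at [ 438.7 -429.7  121. ] [180.  -0. -89.] t 25.45 F [0.1 0.2 0.6] gap 87.5 q [-26.  18. -13.   0. -59.  27.]
shift [ 0.3  1.7 88. ] len 88 turn [ 0. -0.  0.]
```

```bash
python3 -m crank '[0,1.5,15,0,0,0,-0.4,0,1.5,35,0,0,0,-0.4,0,1.5,55,0,0,0,-0.4,0,1.5,72,0,0,0,-0.4,0,1.5,80,0,0,0,-0.4]';python3 -m crank '[0,0,4,0,0,0,-0.4,0,0,7,0,0,0,-0.4,0,0,7,0,0,0,-0.4]';python3 go.py 437 -430 33 -89; python3 - <<'E'
from h import *
c=optics.capture("scene");cv2.imwrite("pics/zs16.png",cv2.resize(c["pixels"][170:300,330:460,::-1],None,fx=4.6,fy=4.6,interpolation=cv2.INTER_CUBIC))
E
```

```text
time: 25.95
tcp_pos: [436.9, -428.7, 39.5]
ee_rot: [179.9, 0.1, -88.9]
contact_force: [0.7, 0.7, 1.5]
finger_gap: 61.9
time: 26.25
tcp_pos: [437.1, -429.9, 34.4]
ee_rot: [-180.0, -0.0, -89.0]
contact_force: [0.4, 0.6, 0.6]
finger_gap: 61.4
at [ 437.1 -429.9   34.4] [-180.   -0.  -89.] t 26.25 F [0.4 0.6 0.6] gap 61.4 q [-26.  23. -19.   0. -48.  27.]
shift [0.1 0.1 1.4] len 1 turn [-0. -0.  0.]
```

View pics/zs16.png

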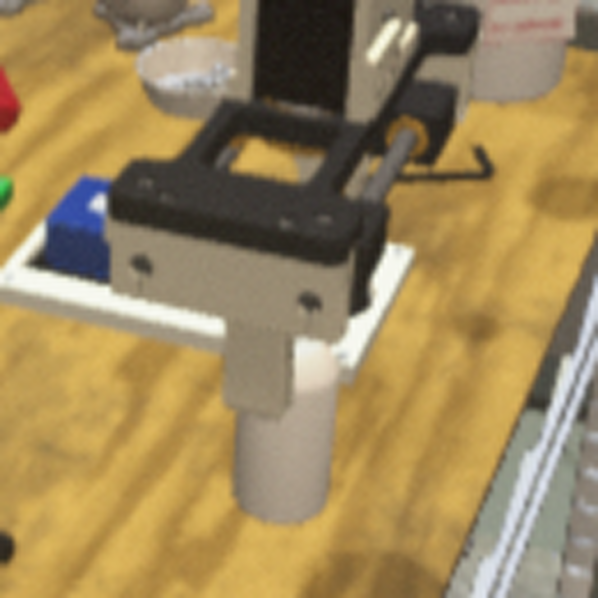

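```bash
python3 -m crank '[0,0,2,0,0,0,0,0,0,2,0,0,0,0.1,0,0,2,0,0,0,0.2,0,0,2,0,0,0,0.3,0,0,2,0,0,0,0.3]' 10;python3 -m crank '[0,0,0,0,0,0,1,0,0,0,0,0,0,1,0,0,0,0,0,0,1]' 10; python3 go.py 437 -430 33 -89; python3 - <<'E'
from h import *
c=optics.capture("scene");cv2.imwrite("pics/zs17.png",cv2.resize(c["pixels"][170:300,330:460,::-1],None,fx=4.6,fy=4.6,interpolation=cv2.INTER_CUBIC))
c=optics.capture("wrist");cv2.imwrite("pics/w17.png",c["pixels"][:,:,::-1])
E
```

```text
time: 26.8
tcp_pos: [436.8, -430.0, 32.3]
ee_rot: [-180.0, -0.0, -89.0]
contact_force: [-0.5, -0.0, 0.7]
finger_gap: 36.9
time: 27.1
tcp_pos: [436.8, -430.0, 32.2]
ee_rot: [-180.0, -0.0, -89.0]
contact_force: [-0.2, 0.4, 1.9]
finger_gap: 36.7
at [ 436.8 -430.    32.2] [-180.   -0.  -89.] t 27.1 F [-0.2  0.4  1.9] gap 36.7 q [-26.  23. -19.   0. -48.  27.]
shift [ 0.  -0.2 -0.8] len 1 turn [-0. -0. -0.]
```

View pics/zs17.png

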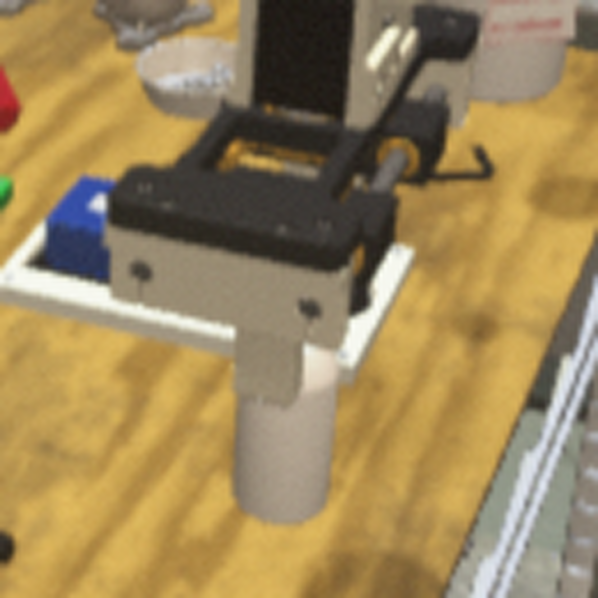

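View pics/w17.png

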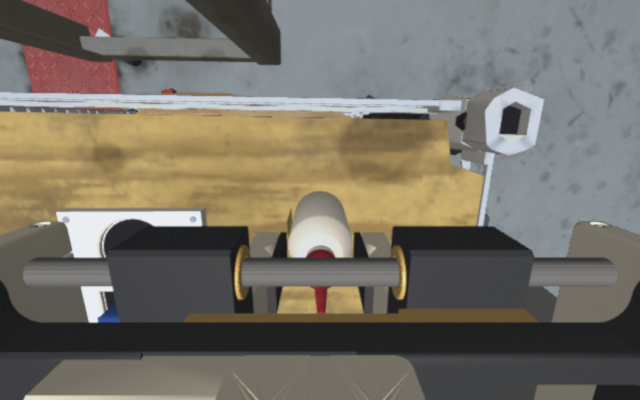

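```bash
python3 -m crank '[0,0,0,0,0,0,1,0,0,-2,0,0,0,1,0,0,-6,0,0,0,1,0,0,-14,0,0,0,1,0,0,-25,0,0,0,1]' 20;python3 -m crank '[0,0,-8,0,0,0,1,0,0,-15,0,0,0,1,0,0,-15,0,0,0,1]'; python3 go.py 574.5 -399.7 72 -89; python3 - <<'E'
from h import *
c=optics.capture("scene");cv2.imwrite("pics/zs18.png",cv2.resize(c["pixels"][150:300,330:460,::-1],None,fx=4,fy=4,interpolation=cv2.INTER_CUBIC))
E
```

```text
time: 27.7
tcp_pos: [436.3, -429.7, 57.3]
ee_rot: [180.0, 0.0, -89.0]
contact_force: [0.1, 0.4, -0.6]
finger_gap: 36.6
time: 28.0
tcp_pos: [437.4, -430.4, 73.7]
ee_rot: [-179.9, -0.1, -89.0]
contact_force: [-0.2, 1.0, -0.5]
finger_gap: 36.3
at [ 437.4 -430.4   73.7] [-1.799e+02 -1.000e-01 -8.900e+01] t 28.0 F [-0.2  1.  -0.5] gap 36.3 q [-26.  21. -16.   0. -53.  27.]
shift [ -28.3 -137.6    1.9] len 140 turn [-0.1 -0.1 -0. ]
```

View pics/zs18.png

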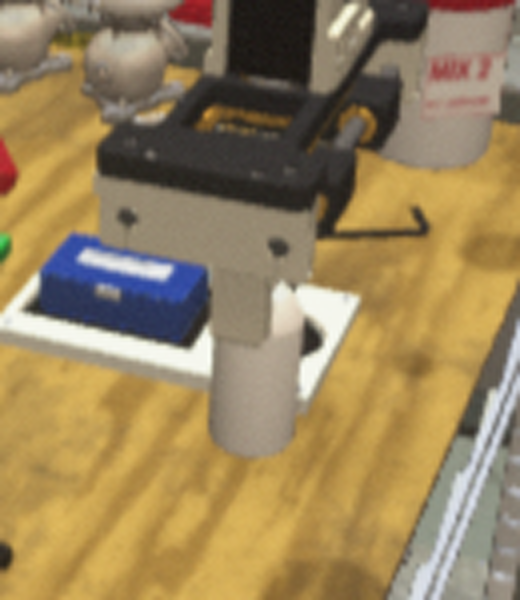

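```bash
python3 -m crank '[-4,-18,0,0,0,0,1,-10,-45,0,0,0,0,1,-16,-78,0,0,0,0,1,-22,-108,0,0,0,0,1,-26,-128,0,0,0,0,1]';python3 -m crank '[-2,-7,0,0,0,0,1,-2,-9,0,0,0,0,1,-2,-9,0,0,0,0,1,-2,-9,0,0,0,0,1]'; python3 go.py 574.5 -399.7 38.2 -89
```

```text
time: 28.55
tcp_pos: [566.4, -400.8, 71.2]
ee_rot: [180.0, 0.0, -89.0]
contact_force: [-1.0, 0.1, -1.1]
finger_gap: 36.3
time: 28.95
tcp_pos: [572.3, -399.7, 72.0]
ee_rot: [180.0, 0.0, -89.1]
contact_force: [-0.3, -0.0, -0.8]
finger_gap: 36.3
at [ 572.3 -399.7   72. ] [180.    0.  -89.1] t 28.95 F [-0.3 -0.  -0.8] gap 36.3 q [-19.  28.  -5.  -0. -58.  20.]
shift [ 0.  -2.2 33.8] len 34 turn [ 0.   0.  -0.1]
```

```bash
python3 -m crank '[0,-1.5,6,0,0,0,1,0,-1.5,14,0,0,0,1,0,-1.5,21,0,0,0,1,0,-1.5,25,0,0,0,1,0,-1.5,27,0,0,0,1]';python3 -m crank '[0,0,1,0,0,0,1,0,0,2,0,0,0,1,0,0,2,0,0,0,1]'; python3 go.py 574.5 -399.7 38.2 -89; python3 - <<'E'
from h import *
c=optics.capture("scene");cv2.imwrite("pics/zs19.png",cv2.resize(c["pixels"][150:280,340:460,::-1],None,fx=4.5,fy=4.5,interpolation=cv2.INTER_CUBIC))
E
```

```text
time: 29.45
tcp_pos: [574.1, -399.4, 44.1]
ee_rot: [179.9, 0.0, -89.0]
contact_force: [-0.2, -0.6, -1.2]
finger_gap: 36.6
time: 29.75
tcp_pos: [574.7, -399.5, 43.1]
ee_rot: [-180.0, -0.0, -89.0]
contact_force: [0.4, 0.6, -1.0]
finger_gap: 36.6
at [ 574.7 -399.5   43.1] [-180.   -0.  -89.] t 29.75 F [ 0.4  0.6 -1. ] gap 36.6 q [-19.  29.  -6.  -0. -54.  20.]
shift [0.2 0.2 4.9] len 5 turn [-0. -0. -0.]
```

View pics/zs19.png

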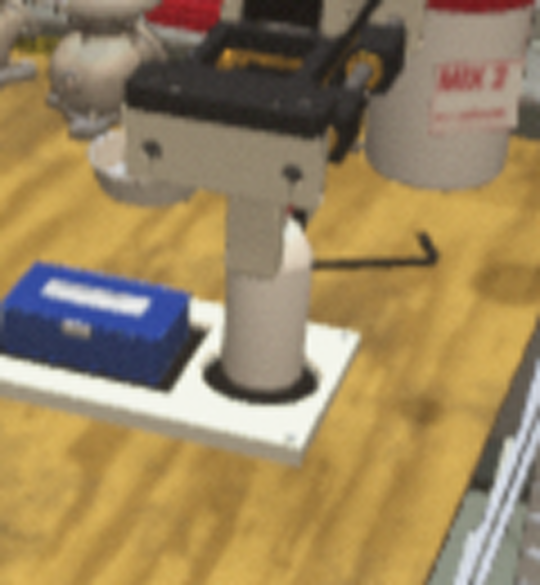

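Centred; lower to contact.

```bash
python3 -m crank '[0,0,1.5,0,0,0,1,0,0,3,0,0,0,1,0,0,4,0,0,0,1,0,0,4,0,0,0,1]';python3 -m crank '[0,0,1,0,0,0,1,0,0,1,0,0,0,1]';python3 -m crank '[0,0,0.7,0,0,0,1,0,0,0.7,0,0,0,1]'
```

```text
time: 30.2
tcp_pos: [574.5, -399.5, 38.8]
ee_rot: [180.0, 0.0, -89.0]
contact_force: [-1.0, 0.0, -1.4]
finger_gap: 36.8
time: 30.4
tcp_pos: [574.8, -399.7, 38.3]
ee_rot: [-180.0, -0.0, -89.0]
contact_force: [0.2, -0.7, -0.2]
finger_gap: 36.3
time: 30.6
tcp_pos: [574.9, -399.8, 38.2]
ee_rot: [-180.0, -0.0, -89.0]
contact_force: [-1.0, -0.2, 5.0]
finger_gap: 36.6
```

```bash
python3 -m crank '[0,0,-0.5,0,0,0,0.1,0,0,-0.5,0,0,0,0,0,0,-0.5,0,0,0,-0.2,0,0,-0.5,0,0,0,-0.4,0,0,-0.5,0,0,0,-0.6]';python3 -m crank '[0,0,-10,0,0,0,-0.7,0,0,-35,0,0,0,-0.7,0,0,-75,0,0,0,-0.7,0,0,-115,0,0,0,-0.7,0,0,-150,0,0,0,-0.7]';python3 -m crank '[-60,0,0,0,0,0,-1,-100,0,0,0,0,0,-1,-140,0,0,0,0,0,-1,-170,0,0,0,0,0,-1,-170,0,0,0,0,0,-1]';python3 -m crank '[0,0,0,0,0,0,-1,0,0,0,0,0,0,-1,0,0,0,0,0,0,-1]'; python3 - <<'E'
from h import *
for n in ("scene","wrist","top"):
    c=optics.capture(n);im=c["pixels"][:,:,::-1]
    if n=="scene": im=cv2.resize(im[160:310,200:450],None,fx=3.2,fy=3.2,interpolation=cv2.INTER_CUBIC)
    cv2.imwrite(f"pics/f_{n}.png",im)
E
```

```text
time: 31.1
tcp_pos: [574.6, -399.5, 37.7]
ee_rot: [180.0, 0.0, -89.0]
contact_force: [-0.3, 0.1, 0.9]
finger_gap: 62.3
time: 31.6
tcp_pos: [574.9, -399.8, 191.1]
ee_rot: [-179.9, -0.1, -89.0]
contact_force: [0.6, -0.8, 0.1]
finger_gap: 74.5
time: 32.1
tcp_pos: [572.0, -226.4, 189.4]
ee_rot: [-179.9, 0.0, -88.8]
contact_force: [0.2, -0.3, 0.9]
finger_gap: 88.1
time: 32.4
tcp_pos: [571.6, -230.5, 187.8]
ee_rot: [180.0, -0.0, -89.1]
contact_force: [-1.1, -0.6, -0.1]
finger_gap: 87.6
```

View pics/f_scene.png

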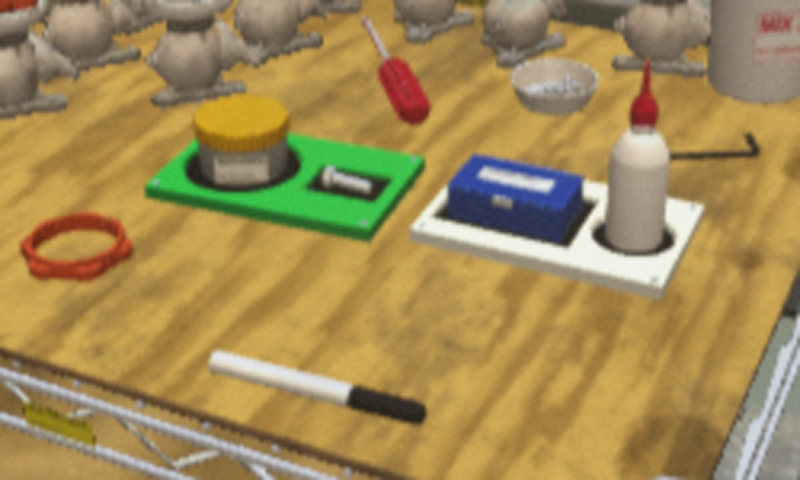

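View pics/f_wrist.png

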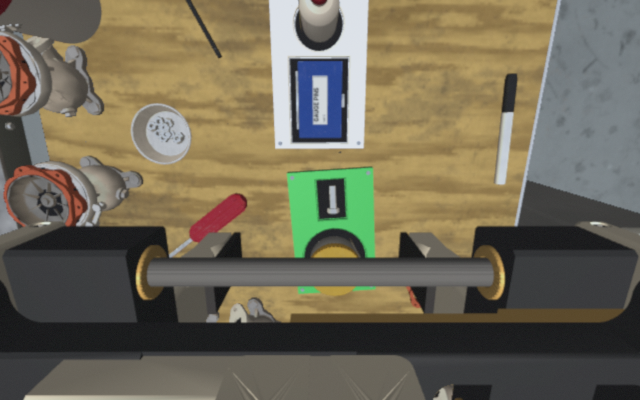

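View pics/f_top.png

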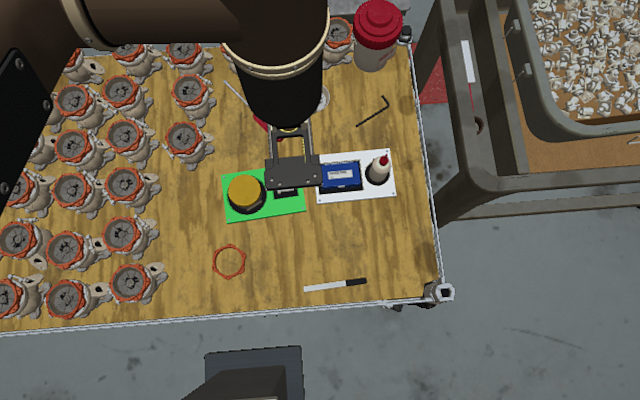

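All four items sit within dark pocket floors, the ring (top pixel 229,261) is unmoved, and the arm is clear of everything.

```bash
python3 - <<'E'
from rig import robot
print(robot.hand_in(), robot.observe()['time'])
E
```

```text
the job is handed in; nothing more can be done
the job is handed in; nothing more can be done
```

Both kits are made up and the job is handed in. I placed the tub first, then the bolt, the pin case and the oil bottle. It took about 32.6 s by the robot clock, well inside the 109 s limit.

**Last checks:** The final scene and wrist pictures show the tub, bolt and case lying in their pockets and the bottle standing upright in its own. The ring is where it lay, the pen beside it has not shifted, and the gripper is open well above everything.

- **Tub, case and bottle:** each one touched the pocket floor as I lowered it, at a height matching the 6 mm floor, before I released it.
- **Bolt:** I felt no floor contact for it. I released it within a millimetre of the floor, and the pictures show it flat in its pocket.

**What disagreed:**
- **Fingertip height:** the fingertips are about 31 mm above the reported TCP. My first attempt on the tub therefore closed on nothing above it, without touching it. I measured the offset in two camera views and allowed for it afterwards.
- **Case width:** the fingers read 46 mm on the case, although it is given as 52 mm wide. The grip still held firmly.
- **Highest force:** the most I saw in the readings taken after each move was about 22 N vertically, when the tub was pressed onto its floor.

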